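# Cover the fruit pan with the lid that fits

### The job

One of the three steel lids in the wire rack has the shape and size of the rectangular pan that holds a lemon and a lime: take it out and cover that pan with it, grip upwards, squarely aligned and fully seated on the rim all round. Its grip cannot be reached in the rack, so draw it up by its top edge and lean it on the sloping wooden rest (or lay it down) to take it again by the grip. Set it down gently rather than dropping it, let go, and leave both pans, the other lids and everything else standing where they are.

Things in the scene. Friction and masses are not known exactly. Their poses are not given: they have to be found in the camera images.
- lid_long: the lid that fits: flat steel plate 160 x 116 x 4 mm, 180 g. Origin: centre of its underside; own x along the 160 side, y along the 116 side, z out of the top face. Four round studs (5 mm radius) reach 6 mm below it at x = +-62, y = +-40 mm. It starts on a 160 mm edge in any slot of the rack, own z along the rack's +y, own y down, top edge 142 mm above the worktop
- lid_grip (a point): centre of the top of the lid's black bar grip, at (0, 0, 32) mm of the lid. The grip is 44 mm long (lid x), 10 mm thick (lid y), spans 10 to 32 mm above the underside and stands on two short posts of 8 mm diameter
- lid_square: other lid, 116 x 116 x 4 mm, same grip and frame; stands in another slot; leave it there
- lid_narrow: other lid, 160 x 84 x 4 mm, same grip and frame; stands in another slot; leave it there
- rack: fixed wire rack left or right of the rest, 210 mm (y) x 110 mm (x). Origin: its centre at worktop height. Three slots at own y = -75, 0, +75 mm; lids stand across its y, length along its x, on two rods whose top is at 26 mm; thin guide wires at x = +-51 mm reach 76 mm high
- rest: fixed wooden rest: two arms, each 16 mm wide, at x = +-62 mm, open between, rise at 45 degrees towards its own +y. Origin: its centre at worktop height. The arms' face starts at y = -45, z = 30 mm and runs 112 mm up the slope; a lip at its foot stands 16 mm out of the face
- rest_seat (a point): where the long lid's origin is when it leans in the rest, a long edge on the lips and its studs on the arms: (0, -8, 75) mm of the rest; the lid's x is then along the rest's x, its z along (0, -0.707, 0.707) of the rest, and its upper edge is free for a finger on both faces
- pan: rectangular open steel pan, flange 160 x 116 mm outside, 140 x 96 mm inside, 65 mm high, 0.7 kg, loose, with the lemon and the lime in it. Origin: centre of its underside; x along the 160 side, z up. Covered, the lid's origin is at (0, 0, 65) mm of this frame (either way round)
- pan_square: other open pan, 116 x 116 x 65 mm, empty, about 170 mm beyond the pan; leave it
- lemon: lemon 77 x 51 x 52 mm lying in the pan; origin at its underside
- lime: lime 52 x 43 x 42 mm lying in the pan; origin at its underside
- salt_shaker: bystander, salt shaker 44 mm across, 90 mm high, beside the pan; origin: centre of its underside, z up
- jigger: bystander, copper jigger 43 mm across, 84 mm high, on the pan's other side; origin: centre of its underside, z up
- cup: bystander, small cup 64 x 92 x 54 mm in front of the rack; origin at its underside, z up
- cherry_tin: bystander, tin 75 mm across, 58 mm high, behind the rack; origin: centre of its underside, z up
- tamper: bystander, coffee tamper 58 mm across, 82 mm high, behind the rest; origin: centre of its underside, z up
Things that resemble listed ones, but are neither listed nor needed, are in the scene too. Of the things like the lemon, leave any that is purple; of the rest the larger one is meant.

How it is judged:
By the outcome, as a careful person would: the job done as asked, in the order asked, and still so for the second after the job is handed in, with the robot touching nothing.
It also fails if it takes over 54 s, if anything falls off the work surface, if the arm or the gripper's body presses on something with over 40 N, if the wrist force passes 120 N, or if a joint passes its speed limit or range.

### The arm

A 6-joint arm with a two-finger parallel gripper is mounted at the origin on a cart in front of the work surface, level with it; the furniture and walls round the work are solid. World frame = base frame: x ahead of the robot, y to its left, z up, the work surface at z = 0. Lengths are in m, angles in rad, forces in N, time in s.
With the tool pointing down it reaches from about 0.35 to 0.775 m from the base axis. Payload 5.5 kg.
Tool frame: the origin (TCP) lies at the very end of the fingers, on their centre line; the grasp point (between the pads) lies 19 mm behind it; x points along the fingers, y is the direction in which the jaws open and shut, and the axes are right-handed (so a half turn about x gives the same grasp; the last joint's range is limited). The gripper opens to 85 mm and grips with 20 to 120 N. Pads are 22 mm wide; open, the fingers measure 114 mm over their backs; the gripper's body (76 mm by 85 mm) begins 54 mm behind the grasp point. The pads swing forward as they close: fully open they stand 13 mm farther back than shut.
Start: joints at [-1.465, 0.313, 0.046, 1.304, 0, 1.431], TCP at [0.14, -0.558, 0.231] pointing down, gripper open.
Joint ranges: [-2.76, 2.76], [-0.86, 1.69], [-1.03, 1.26], [-2.2, 2.34], [-1.47, 1.5], [-3.14, 3.14]. Speed limits (rad/s): [2.57, 2.57, 3.14, 3.14, 3.14, 3.14].

### API

Orientations are given as a unit quaternion [w, x, y, z].
In Python, from workcell import env gives the robot as it stands.
- The arm moves only by the tool drive_tool, never from a script. Its argument "plan" is a list that holds one entry, the list of rows, each a list of 7 numbers: the shift along the tool's x, y, z in cm, then the turn, a rotation vector about the tool's x, y, z in degrees, then the opening, from 0 (shut) to 1 (fully open). In form: [[[tx, ty, tz, wx, wy, wz, fingers], ...]]. A call has exactly 5 rows; each row shifts and turns the commanded pose from where the row before left it, along the tool's axes as they then stand; what a row does not reach is not made up. A row lasts 1/12 s, in which the tool goes at most 41.7 mm and 7.16 degrees, less where a joint would pass 70% of its speed; a pose out of reach is approached as far as the arm can. A call with a gripper value outside its range is refused whole. The fingers move at their own pace and stop on an object; "squeeze" is the grip in N (left out, the last holds). Time passes only in rows, so rows that do not move let the fingers close, or fill a call up. It gives the time, the measured TCP pose, the force and the opening at its end, in the units of the state.
- env.get_state(): the state, without advancing time (a new reading comes with each control period).
- env.read_camera(name): name is "side" or "top"; returns the picture (480x640x3 uint8, red, green, blue); there is no depth.
- env.camera_model(name): a dict with "camera_matrix" (3x3 intrinsics, pixels), "camera_from_world" (4x4, takes a point from world to camera coordinates). Camera axes: x right, y down, z forward; pixel columns grow to the right and rows downward; lengths in m; the calibration is good to about 2 mm. A picture is of the moment at which its call begins. camera_model takes no time and is no camera call.
- env.hand_in(): hands the job in, once; it reports no verdict.
The state is a dict: "clock": time; "joint_pos": joint angles; "qvel": joint speeds; "tau": joint torques, N m; "tcp_pos": TCP position; "orientation": TCP orientation; "wrist_force": force on the tool from outside, world axes, zero at the start; "ft_torque": the same for the moment, N m; "finger_gap": finger opening in m.
Only numpy, scipy, OpenCV 4.12 (cv2) and the standard library are available. Lean on these libraries where they do the work, as an engineer would, in place of code of your own. Each camera call takes 0.05 s, during which the arm holds its last target.

## Working session

There is one attempt and no reset: what is moved stays moved. The work goes in short steps, Python scripts to look and compute and a tool call to move; the robot and the scene stay as the last step left them, time stands still between calls to the robot, and variables do not carry over. Pictures are saved under pics/ and viewed, and the job is handed in when it is done.

Besides the shell and the picture viewer there is one more tool, called after "Emit:" in YAML: its name, and indented under it one key for each argument. drive_tool: Moves the arm, as the interface text tells. Its arguments: {"type":"object","properties":{"plan":{"type":"array","items":{"type":"array","items":{"type":"array","items":{"type":"number"}}}},"squeeze":{"type":"number"}},"required":["plan"]}

```bash
ls -la; mkdir -p pics; python3 - <<'E'
from workcell import env
import cv2,numpy as np
np.set_printoptions(precision=4,suppress=True)
print(env.get_state())
for n in("top","side"):
    im=env.read_camera(n); cv2.imwrite(f"pics/{n}0.png",im[:,:,::-1]); m=env.camera_model(n); print(n,m)
E
```

```text
total 12
drwxr-xr-x  3 agent agent 4096 Dec  6 08:08 .
drwxr-xr-x 23 root  root  4096 Dec  6 08:08 ..
drwxr-xr-x  2 agent agent 4096 Dec  6 08:08 pics
{'clock': 0.0, 'joint_pos': array([-1.4646,  0.314 ,  0.045 ,  1.3036,  0.    ,  1.4312]), 'qvel': array([ 0.0018, -0.0004, -0.0018,  0.001 ,  0.0013,  0.0008]), 'tau': array([  0.0008, -48.0624,  29.8535,   0.0192,  -0.0002,  -0.    ]), 'tcp_pos': array([ 0.1399, -0.5572,  0.2304]), 'orientation': array([ 0.086 ,  0.7018,  0.0873, -0.7018]), 'wrist_force': array([ 0.5577,  0.3134, -0.2901]), 'ft_torque': array([-0.0462, -0.0347, -0.0016]), 'finger_gap': 0.08509643581978443}
top {'camera_matrix': array([[489.5402,   0.    , 318.8186],
       [  0.    , 489.5402, 242.1337],
       [  0.    ,   0.    ,   1.    ]]), 'camera_from_world': array([[-0.023 , -0.9997, -0.0071,  0.0147],
       [-0.9962,  0.0235, -0.0838,  0.5476],
       [ 0.084 ,  0.0051, -0.9965,  1.2205],
       [ 0.    ,  0.    ,  0.    ,  1.    ]])}
side {'camera_matrix': array([[572.899 ,   0.    , 318.0588],
       [  0.    , 572.899 , 224.8795],
       [  0.    ,   0.    ,   1.    ]]), 'camera_from_world': array([[ 0.982 , -0.1878, -0.0176, -0.5235],
       [-0.1075, -0.4802, -0.8705,  0.1395],
       [ 0.155 ,  0.8568, -0.4918,  1.378 ],
       [ 0.    ,  0.    ,  0.    ,  1.    ]])}
```

View pics/top0.png

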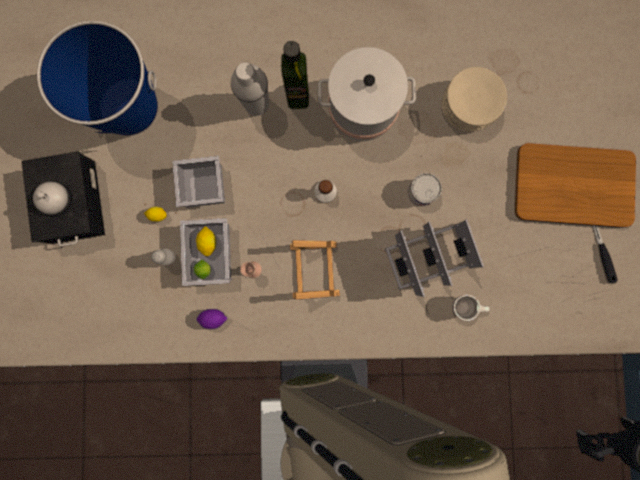

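View pics/side0.png

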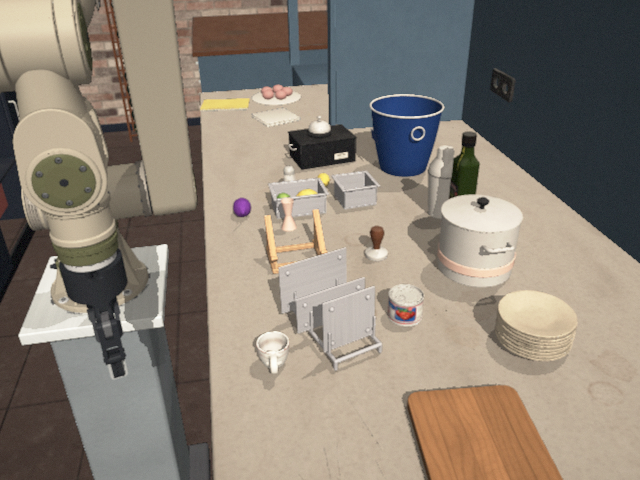

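Top view: image up is +x and right is −y. The pan with fruit is at about (205,252), the rest at (315,270) and the rack at (433,257), with three lids. I'll zoom in next.

```bash
python3 - <<'E'
import cv2
t=cv2.imread("pics/top0.png"); s=cv2.imread("pics/side0.png")
cv2.imwrite("pics/t_rack.png",cv2.resize(t[205:325,370:500],None,fx=5,fy=5,interpolation=cv2.INTER_CUBIC)[:600])
cv2.imwrite("pics/s_rack.png",cv2.resize(s[180:370,230:420],None,fx=3.1,fy=3.1,interpolation=cv2.INTER_CUBIC)[:600])
cv2.imwrite("pics/t_pan.png",cv2.resize(t[205:315,165:345],None,fx=4.4,fy=4.4,interpolation=cv2.INTER_CUBIC))
E
```

```text
(no output)
```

View pics/t_rack.png

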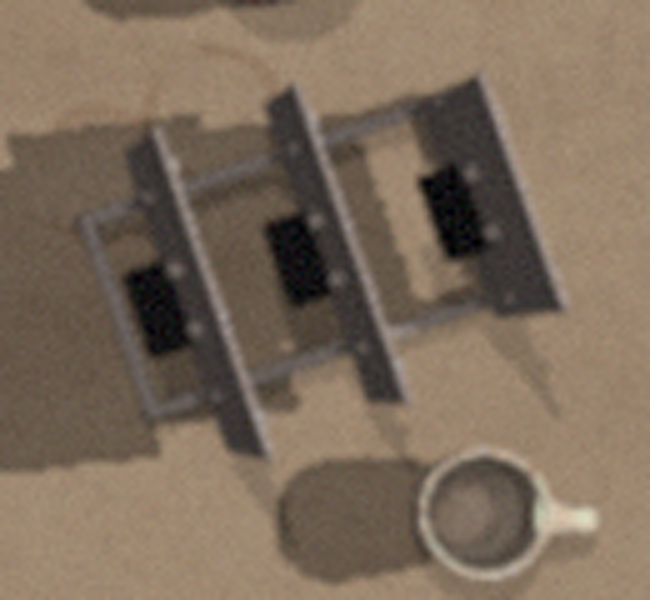

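View pics/s_rack.png

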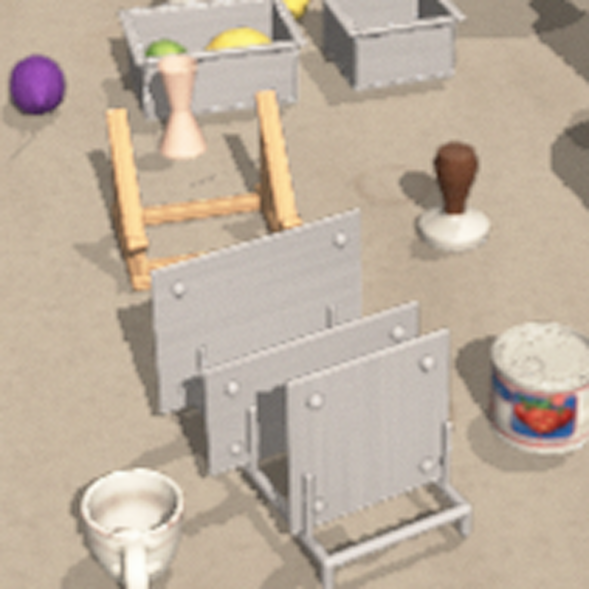

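View pics/t_pan.png

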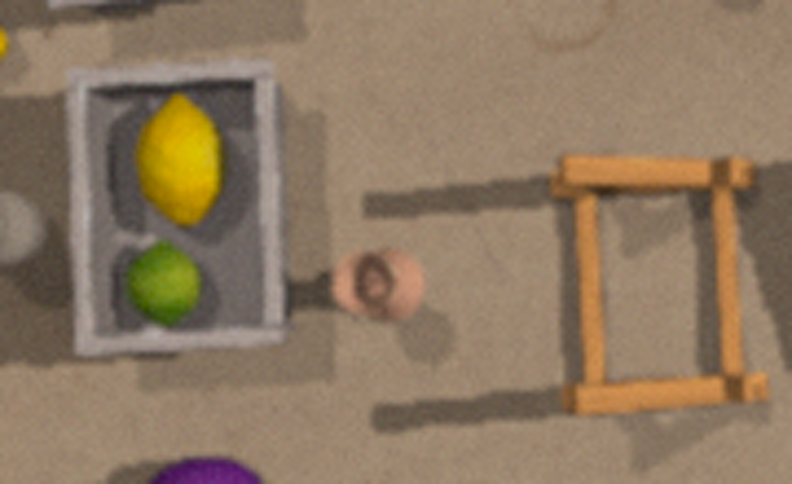

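```bash
cat > h.py <<'E'
import numpy as np, cv2
np.set_printoptions(precision=4,suppress=True)
M={'top':(np.array([[489.5402,0,318.8186],[0,489.5402,242.1337],[0,0,1]]),None),
   'side':None}
def cams():
    from workcell import env
    return {n:(env.camera_model(n)["camera_matrix"],env.camera_model(n)["camera_from_world"]) for n in("top","side")}
C=cams()
def proj(n,p):
    K,T=C[n]; p=np.atleast_2d(p); c=p@T[:3,:3].T+T[:3,3]; u=c@K.T; return u[:,:2]/u[:,2:]
def ray(n,uv):
    K,T=C[n]; d=T[:3,:3].T@np.linalg.solve(K,[uv[0],uv[1],1.]); return -T[:3,:3].T@T[:3,3], d/np.linalg.norm(d)
def onz(n,uv,z):
    o,d=ray(n,uv); return o+d*(z-o[2])/d[2]
def tri(a,b):
    o1,d1=ray('top',a); o2,d2=ray('side',b)
    A=np.stack([d1,-d2],1); s=np.linalg.lstsq(A,o2-o1,rcond=None)[0]
    p,q=o1+d1*s[0],o2+d2*s[1]; return (p+q)/2,np.linalg.norm(p-q)
def edge(img,a,b,half=4,sign=0,n=40,trim=.1):
    """subpixel line near a-b. sign +1: brightening towards the right-hand normal; returns (point,dir)"""
    g=cv2.GaussianBlur(cv2.cvtColor(img,cv2.COLOR_BGR2GRAY),(0,0),.8).astype(np.float32)
    a,b=np.array(a,float),np.array(b,float); d=(b-a)/np.linalg.norm(b-a); nn=np.array([-d[1],d[0]])
    t=np.arange(-half,half+.01,.1); pts=[]
    for s in np.linspace(trim,1-trim,n):
        q=a+(b-a)*s+t[:,None]*nn
        v=cv2.remap(g,q[:,0].astype(np.float32).reshape(1,-1),q[:,1].astype(np.float32).reshape(1,-1),cv2.INTER_CUBIC)[0]
        gr=np.gradient(v)
        k=np.argmax(gr*sign if sign else abs(gr)); pts.append(q[k])
    pts=np.array(pts,np.float32)
    l=cv2.fitLine(pts,cv2.DIST_HUBER,0,.01,.01).ravel(); r=abs((pts-l[2:])@np.array([-l[1],l[0]]))
    return l[2:],l[:2],np.median(r)
def isect(l,m):
    s=np.linalg.solve(np.stack([l[1],-m[1]],1),m[0]-l[0]); return l[0]+l[1]*s[0]
E
python3 - <<'E'
import cv2
t=cv2.imread("pics/top0.png")
a=cv2.resize(t[213:293,175:235],None,fx=7,fy=7,interpolation=cv2.INTER_CUBIC)
cv2.imwrite("pics/t_pan2.png",a)
a=cv2.resize(t[232:304,286:346],None,fx=8,fy=8,interpolation=cv2.INTER_CUBIC)
cv2.imwrite("pics/t_rest2.png",a)
s=cv2.imread("pics/side0.png")
a=cv2.resize(s[170:280,255:390],None,fx=5.4,fy=5.4,interpolation=cv2.INTER_CUBIC)
cv2.imwrite("pics/s_rest2.png",a)
E
```

```text
(no output)
```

View pics/t_pan2.png

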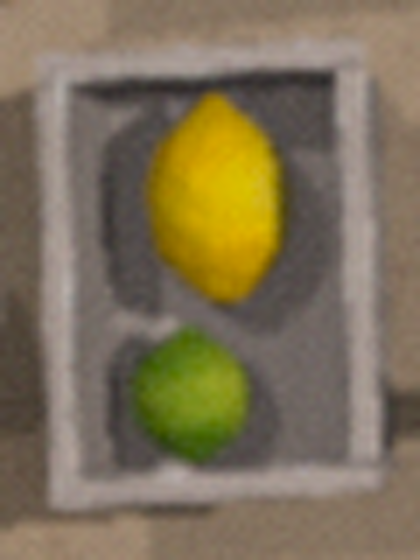

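View pics/t_rest2.png

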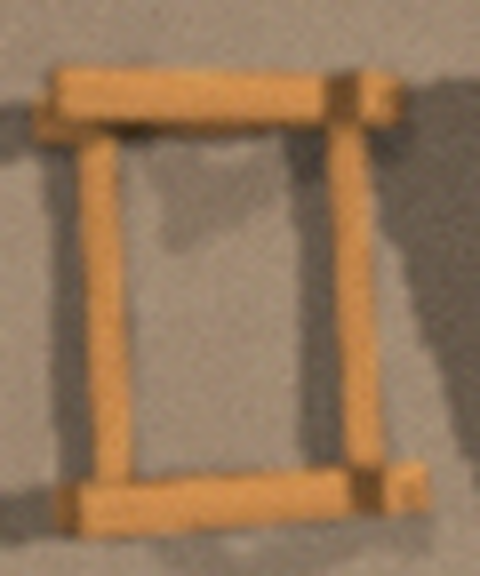

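View pics/s_rest2.png

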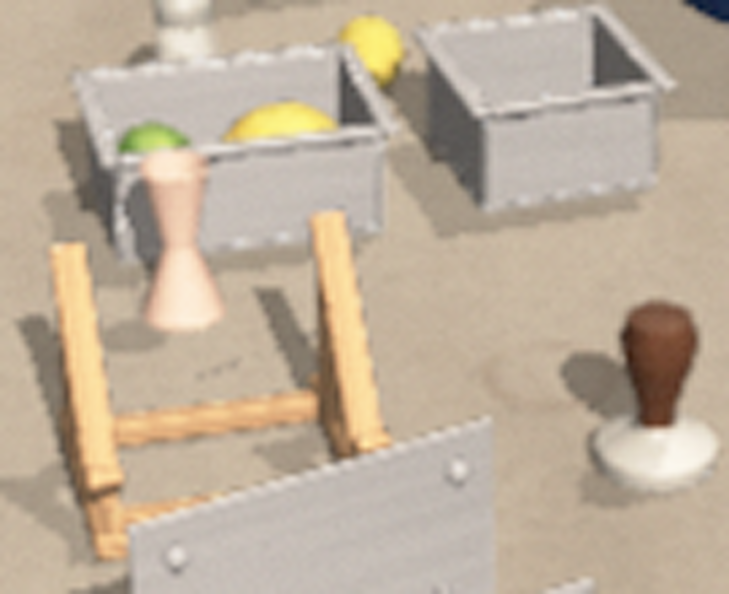

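```bash
python3 - <<'E'
from h import *
t=cv2.imread("pics/top0.png"); s=cv2.imread("pics/side0.png")
# rest
print("rest top corners");
P=[onz('top',np.array(u)/8+[286,232],.109) for u in [(54,70),(54,121),(77,484),(77,536)]]
for p in P: print(p)
m=np.mean(P,0); ex=P[0]+P[1]-P[2]-P[3]; ang=np.arctan2(ex[1],ex[0]); print("yaw x",np.degrees(ang), "centre", m[:2]-0.0342*np.array([-np.sin(ang),np.cos(ang)]), np.linalg.norm(ex)/2)
# lid long top edge
for u,v in [((156,128),(360,212)),((267,456),(155,270))]:
    a=np.array(u)/5+[370,205]; b=np.array(v)/3.1+[230,180]
    print("lid",a,b,onz('top',a,.142),onz('side',b,.142),tri(a,b))
for nm,u,v in [("mid",(293,85),(405,402)),("right",(480,78),(562,306))]:
    for z in(.110,.142): 
        p,q=[onz('top',np.array(k)/5+[370,205],z) for k in(u,v)]; print(nm,z,p,q,np.linalg.norm(p-q))
# pan
O=np.array([175,213]); c=[np.array(k)/7+O for k in[(36,58),(366,42),(384,484),(52,508)]]
L=[edge(t,c[i],c[(i+1)%4],3,sgn) for i,sgn in zip(range(4),(1,1,1,1))]
cc=[isect(L[i-1],L[i]) for i in range(4)]
print("res",[l[2] for l in L]); print(np.array(c)); print(np.array(cc))
for X in(c,cc):
    P=np.array([onz('top',k,.065) for k in X]); print(P,P.mean(0),[np.linalg.norm(P[i]-P[i-1]) for i in range(4)])
    ex=P[0]+P[1]-P[2]-P[3]; print(np.degrees(np.arctan2(ex[1],ex[0]))); ey=P[0]+P[3]-P[1]-P[2]; print(np.degrees(np.arctan2(-ey[0],ey[1])))
E
```

```text
rest top corners
[0.5452 0.0631 0.109 ]
[0.5301 0.0634 0.109 ]
[0.4233 0.0586 0.109 ]
[0.4082 0.0589 0.109 ]
yaw x 2.10685954997629 centre [0.478  0.0268] 0.12201601737515795
lid [401.2 230.6] [346.129  248.3871] [ 0.5599 -0.1885  0.142 ] [ 0.5591 -0.1968  0.142 ] (array([ 0.5606, -0.1894,  0.1372]), np.float64(0.0005620570017057538))
lid [423.4 296.2] [280.     267.0968] [ 0.4089 -0.2333  0.142 ] [ 0.411  -0.2381  0.142 ] (array([ 0.4101, -0.234 ,  0.1394]), np.float64(0.002622406168872722))
mid 0.11 [ 0.5821 -0.2593  0.11  ] [ 0.4316 -0.3054  0.11  ] 0.1574335826843586
mid 0.142 [ 0.5782 -0.2522  0.142 ] [ 0.4319 -0.297   0.142 ] 0.15306093564554926
right 0.11 [ 0.5833 -0.3477  0.11  ] [ 0.4747 -0.3809  0.11  ] 0.11356806344854169
right 0.142 [ 0.5794 -0.3382  0.142 ] [ 0.4738 -0.3705  0.142 ] 0.11041376150181402
res [np.float32(0.38905525), np.float32(0.23756531), np.float32(0.19934162), np.float32(0.31817997)]
[[180.1429 221.2857]
 [227.2857 219.    ]
 [229.8571 282.1429]
 [182.4286 285.5714]]
[[179.6157 220.4149]
 [226.5715 217.7929]
 [229.0844 282.5541]
 [182.0429 284.8335]]
[[0.6039 0.3427 0.065 ]
 [0.6068 0.2262 0.065 ]
 [0.4514 0.2211 0.065 ]
 [0.4457 0.337  0.065 ]] [0.5269 0.2818 0.065 ] [np.float64(0.1583105911301884), np.float64(0.11654893196609889), np.float64(0.15551496292682138), np.float64(0.11608571258097215)]
1.9861379121119942
2.1137899296975577
[[0.6061 0.344  0.065 ]
 [0.6098 0.228  0.065 ]
 [0.4504 0.223  0.065 ]
 [0.4475 0.338  0.065 ]] [0.5285 0.2832 0.065 ] [np.float64(0.15870400356809744), np.float64(0.11613597396864607), np.float64(0.15950888482976341), np.float64(0.11503179320535939)]
1.9963068036898706
1.649377718973128
```

```bash
python3 - <<'E'
from scipy.spatial.transform import Rotation as R
import numpy as np
np.set_printoptions(precision=4,suppress=True)
q=[.086,.7018,.0873,-.7018]; m=R.from_quat(q[1:]+q[:1]).as_matrix(); print(m)
print(np.degrees(np.arctan2(m[1,1],m[0,1])), np.degrees(-1.465),np.degrees(1.431))
E
```

```text
[[-0.0002  0.2432 -0.97  ]
 [ 0.0018 -0.97   -0.2432]
 [-1.     -0.0018 -0.0002]]
-75.92281608081038 -83.93831698666561 81.99026048322081
```

Emit:
drive_tool:
  plan:
    - [[0, -1, -1.7, 0, 0, 0, 0.5], [0, -2, -3.3, 0, 0, 0, 0.5], [0, -2.1, -3.5, 0, 0, 0, 0.5], [0, -2.1, -3.5, 0, 0, 0, 0.5], [0, -2.1, -3.5, 0, 0, 0, 0.5]]
  squeeze: 60

```text
clock: 0.52
tcp_pos: [0.2682, -0.4283, 0.2308]
orientation: [-0.086, -0.702, -0.087, 0.702]
wrist_force: [1.4, -0.8, 0.4]
finger_gap: 0.0428
```

Emit:
drive_tool:
  plan:
    - [[0, -2.1, -3.5, 0, 0, 0, 0.5], [0, -2.1, -3.5, 0, 0, 0, 0.5], [0, -2.1, -3.5, 0, 0, 0, 0.5], [0, -2.1, -3.5, 0, 0, 0, 0.5], [0, -2.1, -3.5, 0, 0, 0, 0.5]]

```text
clock: 0.93
tcp_pos: [0.4127, -0.2835, 0.2311]
orientation: [-0.087, -0.702, -0.087, 0.702]
wrist_force: [-0.4, -0.1, -0.9]
finger_gap: 0.0428
```

Emit:
drive_tool:
  plan:
    - [[0, -2.1, -3.5, 0, 0, 0, 0.5], [0, -2, -3, 0, 0, 0, 0.5], [0, -1.5, -1.9, -2.4, 0, 0, 0.5], [0, 0, 0, 0, 0, 0, 0.5], [0, 0, 0, 0, 0, 0, 0.5]]

```text
clock: 1.35
tcp_pos: [0.48, -0.2094, 0.2308]
orientation: [-0.102, -0.699, -0.103, 0.7]
wrist_force: [0.3, 0.1, -0.5]
finger_gap: 0.0431
```

```bash
python3 - <<'E'
from h import *
from workcell import env
s=env.read_camera('side')[:,:,::-1].copy(); cv2.imwrite("pics/s1.png",s)
t0=cv2.imread("pics/top0.png"); s0=cv2.imread("pics/side0.png")
# bright top-edge stripe both borders, top view
a,b=(400.8,230.2),(422.9,295.7)
for sg in(1,-1):
    l=edge(t0,a,b,2.5,sg); 
    n=np.array([-l[1][1],l[1][0]])
    for e in(a,b):
        e=np.array(e); p=l[0]+l[1]*((e-l[0])@l[1]); print(sg,p,onz('top',p,.142),l[2])
a,b=(345.8,248),(279.6,266.7)
l=edge(s0,a,b,3)
for e in(a,b):
    e=np.array(e); p=l[0]+l[1]*((e-l[0])@l[1]); print('side',p,onz('side',p,.142),l[2])
st=env.get_state(); print(st['joint_pos'],st['tcp_pos'])
print(proj('top',[[.484,-.21,.142]]),proj('side',[[.484,-.21,.142],st['tcp_pos']]))
cv2.imwrite("pics/s1z.png",cv2.resize(s[100:330,220:420],None,fx=2.6,fy=2.6,interpolation=cv2.INTER_CUBIC))
E
```

```text
1 [402.3491 229.6633] [ 0.562  -0.1912  0.142 ] 0.23122765
1 [424.977  294.9805] [ 0.4116 -0.237   0.142 ] 0.23122765
-1 [399.7249 230.5731] [ 0.56   -0.1851  0.142 ] 0.21476331
-1 [422.3857 295.8785] [ 0.4097 -0.2311  0.142 ] 0.21476331
side [345.2913 246.3345] [ 0.5593 -0.1883  0.142 ] 0.27885163
side [279.5159 266.4245] [ 0.4104 -0.2354  0.142 ] 0.27885163
[-0.5664  0.2143 -0.0867  1.2708 -0.0005  2.2866] [ 0.4795 -0.2103  0.2308]
[[411.8358 263.3855]] [[312.7193 255.6995]
 [309.5596 218.9525]]
```

View pics/s1z.png

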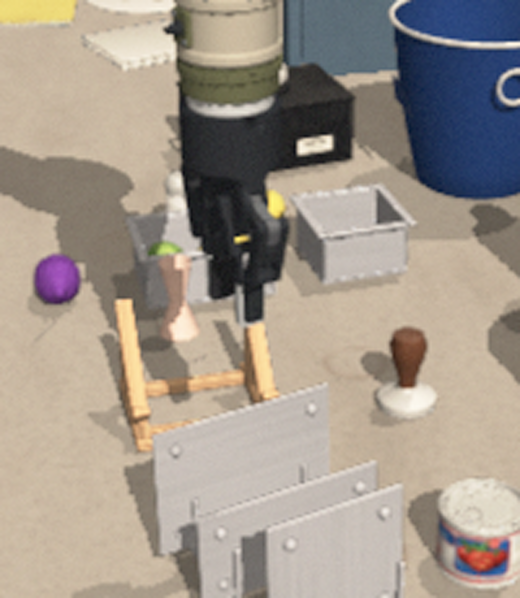

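Emit:
drive_tool:
  plan:
    - [[1.5, 0.2, -0.6, -0.5, 0, 0, 0.5], [2.7, 0, 0, 0, 0, 0, 0.5], [2.7, 0, 0, 0, 0, 0, 0.5], [2.5, 0, 0, 0, 0, 0, 0.5], [1.5, 0, 0, 0, 0, 0, 0.5]]

```text
clock: 1.82
tcp_pos: [0.4836, -0.2115, 0.1195]
orientation: [-0.103, -0.698, -0.104, 0.701]
wrist_force: [-0.3, -0.2, 0.2]
finger_gap: 0.0426
```

Emit:
drive_tool:
  plan:
    - [[0.8, 0, 0, 0, 0, 0, 0.5], [0, 0, 0, 0, 0, 0, 0.25], [0, 0, 0, 0, 0, 0, 0.1], [0, 0, 0, 0, 0, 0, 0], [0, 0, 0, 0, 0, 0, 0]]
  squeeze: 60

```text
clock: 2.23
tcp_pos: [0.4867, -0.2117, 0.1158]
orientation: [0.105, 0.7, 0.104, -0.699]
wrist_force: [-0.2, -0.5, 1.0]
finger_gap: 0.0029
```

Emit:
drive_tool:
  plan:
    - [[0, 0, 0, 0, 0, 0, 0], [0, 0, 0, 0, 0, 0, 0], [-0.3, 0, 0, 0, 0, 0, 0], [-0.7, 0, 0, 0, 0, 0, 0], [-1, 0, 0, 0, 0, 0, 0]]

```text
clock: 2.65
tcp_pos: [0.4856, -0.211, 0.1341]
orientation: [-0.104, -0.699, -0.104, 0.7]
wrist_force: [0.4, -2.8, -3.1]
finger_gap: 0.0032
```

Emit:
drive_tool:
  plan:
    - [[-2, 0, 0, 0, 0, 0, 0], [-2.5, 0, 0, 0, 0, 0, 0], [-3, 0, 0, 0, 0, 0, 0], [-2, 0, 0, 0, 0, 0, 0], [-1, 0, 0, 0, 0, 0, 0]]

```text
clock: 3.07
tcp_pos: [0.4869, -0.2111, 0.2432]
orientation: [0.105, 0.701, 0.104, -0.698]
wrist_force: [0.3, 0.4, -1.6]
finger_gap: 0.0029
```

```bash
python3 - <<'E'
from h import *
from workcell import env
s=env.read_camera('side')[:,:,::-1].copy(); cv2.imwrite("pics/s2.png",s)
st=env.get_state(); print(st)
cv2.imwrite("pics/s2z.png",cv2.resize(s[60:330,200:440],None,fx=2.2,fy=2.2,interpolation=cv2.INTER_CUBIC))
E
```

```text
{'clock': 3.1167, 'joint_pos': array([-0.5606,  0.2197, -0.0484,  1.297 ,  0.0004,  2.2843]), 'qvel': array([-0.0008,  0.0171, -0.0623, -0.0726, -0.0018,  0.0004]), 'tau': array([ -0.2301, -39.133 ,  27.2154,   0.1611,  -0.008 ,   0.0006]), 'tcp_pos': array([ 0.4874, -0.2113,  0.2437]), 'orientation': array([ 0.1057,  0.701 ,  0.1033, -0.6977]), 'wrist_force': array([ 1.2344, -0.7587, -0.3705]), 'ft_torque': array([-0.087 , -0.1009, -0.0142]), 'finger_gap': 0.0033315865413596733}
```

View pics/s2z.png

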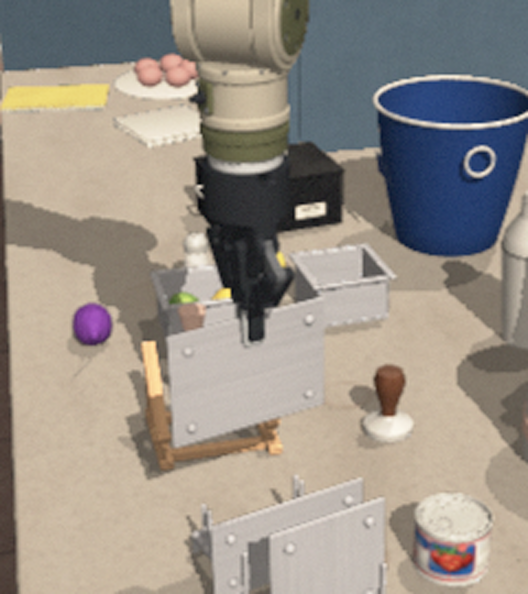

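Emit:
drive_tool:
  plan:
    - [[0, 0, 0, -4, 0, 0, 0], [0, 0, 0, -6.5, 0, 0, 0], [0, 0, 0, -7, 0, 0, 0], [0, 0, 0, -7, 0, 0, 0], [0, 0, 0, -7, 0, 0, 0]]

```text
clock: 3.53
tcp_pos: [0.4853, -0.2102, 0.2379]
orientation: [-0.291, -0.643, -0.293, 0.644]
wrist_force: [0.0, -0.0, -1.4]
finger_gap: 0.0026
```

Emit:
drive_tool:
  plan:
    - [[0, 0, 0, -7, 0, 0, 0], [0, 0, 0, -7, 0, 0, 0], [0, 0, 0, -7, 0, 0, 0], [0, 0, 0, -7, 0, 0, 0], [0, 0, 0, -7, 0, 0, 0]]

```text
clock: 3.95
tcp_pos: [0.4853, -0.2102, 0.2379]
orientation: [-0.471, -0.526, -0.473, 0.526]
wrist_force: [-0.1, -0.4, -1.4]
finger_gap: 0.0028
```

Emit:
drive_tool:
  plan:
    - [[0, 0, 0, -7, 0, 0, 0], [0, 0, 0, -7, 0, 0, 0], [0, 0, 0, -7, 0, 0, 0], [0, 0, 0, -7, 0, 0, 0], [0, 0, 0, -7, 0, 0, 0]]

```text
clock: 4.37
tcp_pos: [0.4853, -0.2102, 0.2379]
orientation: [0.608, 0.36, 0.61, -0.36]
wrist_force: [-1.1, -0.5, -1.2]
finger_gap: 0.003
```

Emit:
drive_tool:
  plan:
    - [[0, 0, 0, -7, 0, 0, 0], [0, 0, 0, -7, 0, 0, 0], [0, 0, 0, -7, 0, 0, 0], [0, 0, 0, -7, 0, 0, 0], [0, 0, 0, -7, 0, 0, 0]]

```text
clock: 4.78
tcp_pos: [0.4853, -0.2102, 0.2379]
orientation: [0.688, 0.16, 0.69, -0.16]
wrist_force: [0.5, 0.3, -2.0]
finger_gap: 0.003
```

Emit:
drive_tool:
  plan:
    - [[0, 0, 0, -7, 0, 0, 0], [0, 0, 0, -7, 0, 0, 0], [0, 0, 0, -7, 0, 0, 0], [0, 0, 0, -5, 0, 0, 0], [0, 0, 0, -2.6, 0, 0, 0]]

```text
clock: 5.2
tcp_pos: [0.4853, -0.2102, 0.2379]
orientation: [0.706, -0.014, 0.708, 0.015]
wrist_force: [0.2, 0.7, -1.4]
finger_gap: 0.003
```

Emit:
drive_tool:
  plan:
    - [[0, 2, 0, 0, 0, 0, 0], [0, 4, 0, 0, 0, 0, 0], [0, 4, 0, 0, 0, 0, 0], [0, 4, 0.3, 0, 0, 0, 0], [0, 4, 0, 0, 0, 0, 0]]

```text
clock: 5.62
tcp_pos: [0.4816, -0.0291, 0.2381]
orientation: [0.706, -0.012, 0.708, 0.013]
wrist_force: [0.9, -0.7, -2.8]
finger_gap: 0.003
```

Emit:
drive_tool:
  plan:
    - [[0, 3.5, 0, 0, 0, 0, 0], [0, 2.5, 0, 0.2, 0, -3, 0], [0, 0, 0, 0, 0, -6, 0], [0, 0, 0, 0, 0, -6, 0], [0, 0, 0, 0, 0, -6, 0]]

```text
clock: 6.03
tcp_pos: [0.4798, 0.0298, 0.2392]
orientation: [0.697, -0.142, 0.692, -0.119]
wrist_force: [1.0, -0.4, -2.9]
finger_gap: 0.0025
```

Emit:
drive_tool:
  plan:
    - [[0, 0, 0, 0, 0, -6, 0], [0, 0, 0, 0, 0, -6, 0], [0, 0, 0, 0, 0, -6, 0], [0, 0, 0, 0, 0, -6, 0], [0, 0, 0, 0, 0, 0, 0]]

```text
clock: 6.45
tcp_pos: [0.4784, 0.0309, 0.2349]
orientation: [0.655, -0.285, 0.651, -0.259]
wrist_force: [-0.3, -0.3, -3.2]
finger_gap: 0.0026
```

```bash
python3 - <<'E'
from h import *
from workcell import env
from scipy.spatial.transform import Rotation as R
s=env.read_camera('side')[:,:,::-1].copy(); cv2.imwrite("pics/s3.png",s)
st=env.get_state(); print(st['clock'],st['joint_pos'],st['tcp_pos'],st['wrist_force']); q=st['orientation']; m=R.from_quat(np.roll(q,-1)).as_matrix(); print(m)
cv2.imwrite("pics/s3z.png",cv2.resize(s[60:330,200:440],None,fx=2.2,fy=2.2,interpolation=cv2.INTER_CUBIC))
E
```

```text
6.5 [ 0.3232  0.3448 -0.131   1.3779 -0.7432  0.395 ] [0.4789 0.0306 0.2359] [ 0.1411  0.1811 -1.6674]
[[ 0.02   -0.0307  0.9993]
 [-0.7069  0.7064  0.0359]
 [-0.707  -0.7071 -0.0076]]
```

View pics/s3z.png

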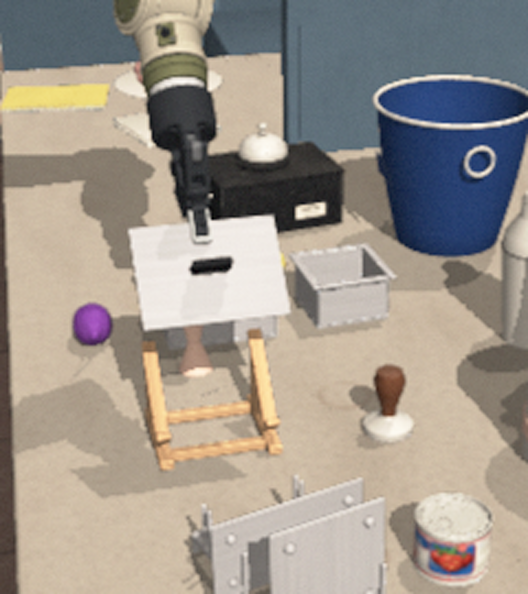

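Emit:
drive_tool:
  plan:
    - [[1.2, 0.8, 0, 0, 0, 0, 0], [2.0, 1.8, 0, 0, 0, 0, 0], [2.0, 2.0, 0, 0, 0, 0, 0], [1.8, 2.0, 0, 0, 0, 0, 0], [0.9, 1.2, 0, 0, 0, 0, 0]]

```text
clock: 6.92
tcp_pos: [0.4791, 0.0276, 0.1259]
orientation: [0.657, -0.28, 0.65, -0.259]
wrist_force: [-0.8, 0.4, -2.0]
finger_gap: 0.0028
```

Emit:
drive_tool:
  plan:
    - [[0, 0.8, 0, 0, 0, 0, 0], [0, 0.5, 0, 0, 0, 0, 0], [0, 0.3, 0, 0, 0, 0, 0], [0, 0.2, 0, 0, 0, 0, 0], [0, 0, 0, 0, 0, 0, 0]]

```text
clock: 7.33
tcp_pos: [0.4806, 0.0416, 0.1163]
orientation: [0.658, -0.281, 0.648, -0.26]
wrist_force: [0.1, -0.5, -1.8]
finger_gap: 0.0027
```

```bash
python3 - <<'E'
from h import *
from workcell import env
s=env.read_camera('side')[:,:,::-1].copy(); cv2.imwrite("pics/s4.png",s)
st=env.get_state(); print(st['clock'],st['joint_pos'],st['tcp_pos'],st['wrist_force'])
cv2.imwrite("pics/s4z.png",cv2.resize(s[140:290,240:370],None,fx=4,fy=4,interpolation=cv2.INTER_CUBIC))
E
```

```text
7.3833 [ 0.3422  0.4615 -0.276   1.1267 -0.739   0.424 ] [0.4805 0.0414 0.1163] [-0.1037  0.4955 -1.648 ]
```

View pics/s4z.png

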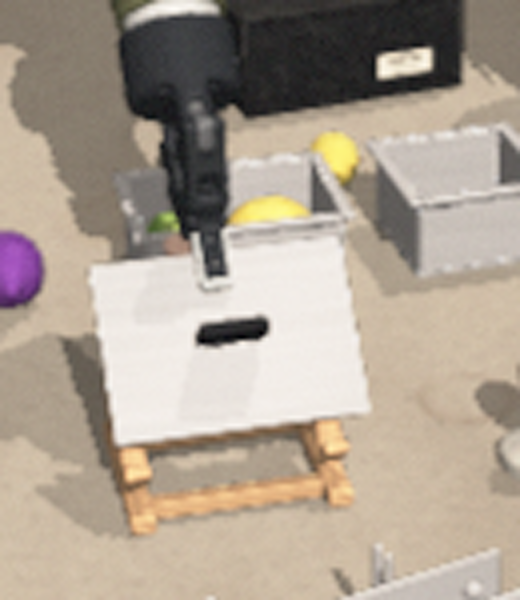

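Emit:
drive_tool:
  plan:
    - [[0, 0.3, -0.1, 0, 0, 0, 0], [0, 0.3, -0.1, 0, 0, 0, 0], [0, 0.2, 0, 0, 0, 0, 0], [0, 0, 0, 0, 0, 0, 0], [0, 0, 0, 0, 0, 0, 0]]

```text
clock: 7.8
tcp_pos: [0.4776, 0.0468, 0.1098]
orientation: [0.658, -0.281, 0.649, -0.26]
wrist_force: [-0.1, -0.6, -1.4]
finger_gap: 0.0028
```

Emit:
drive_tool:
  plan:
    - [[0.3, 0, 0, 0, 0, 0, 0], [0.3, 0, 0, 0, 0, 0, 0], [0.2, 0, 0, 0, 0, 0, 0], [0.1, 0, 0, 0, 0, 0, 0], [0, 0, 0, 0, 0, 0, 0]]

```text
clock: 8.22
tcp_pos: [0.4777, 0.0399, 0.1033]
orientation: [0.657, -0.281, 0.649, -0.26]
wrist_force: [0.4, 1.3, -1.9]
finger_gap: 0.0027
```

Emit:
drive_tool:
  plan:
    - [[0, 0.1, 0, 0, 0, 0, 0], [0, 0.1, 0, 0, 0, 0, 0], [0, 0.1, 0, 0, 0, 0, 0], [0, 0.1, 0, 0, 0, 0, 0], [0, 0, 0, 0, 0, 0, 0]]

```text
clock: 8.63
tcp_pos: [0.4779, 0.0421, 0.1018]
orientation: [0.657, -0.283, 0.648, -0.261]
wrist_force: [0.0, -5.9, 3.3]
finger_gap: 0.0026
```

Emit:
drive_tool:
  plan:
    - [[0.1, 0, 0, 0, 0, 0, 0], [0.1, 0, 0, 0, 0, 0, 0], [0, 0, 0, 0, 0, 0, 0], [0, 0, 0, 0, 0, 0, 0], [0, 0, 0, 0, 0, 0, 0]]

```text
clock: 9.05
tcp_pos: [0.4783, 0.0409, 0.1006]
orientation: [0.658, -0.282, 0.648, -0.261]
wrist_force: [-0.7, -4.6, 6.7]
finger_gap: 0.003
```

```bash
python3 - <<'E'
from h import *
from workcell import env
s=env.read_camera('side')[:,:,::-1].copy(); cv2.imwrite("pics/s5.png",s)
st=env.get_state(); print(st['clock'],st['joint_pos'],st['tcp_pos'],st['wrist_force'])
cv2.imwrite("pics/s5z.png",cv2.resize(s[180:280,250:350],None,fx=6,fy=6,interpolation=cv2.INTER_CUBIC))
E
```

```text
9.1 [ 0.3439  0.4784 -0.297   1.0926 -0.7417  0.4274] [0.4783 0.0409 0.1006] [ 0.0289 -4.5967  5.3564]
```

View pics/s5z.png

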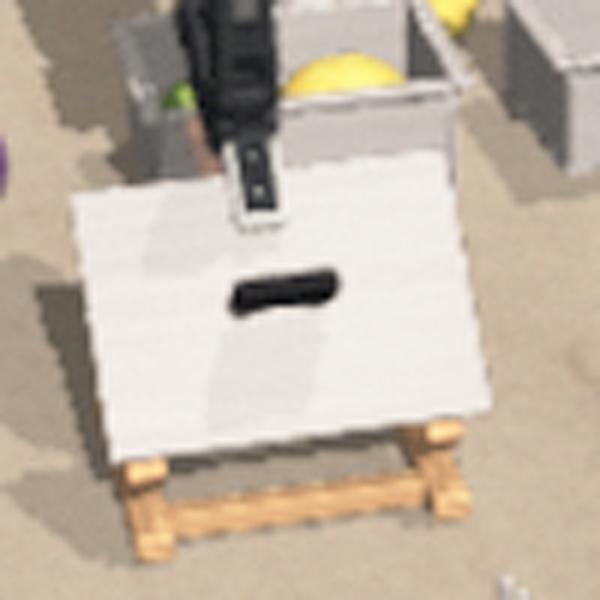

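Emit:
drive_tool:
  plan:
    - [[0.1, -0.05, 0, 0, 0, 0, 0], [0.1, 0, 0, 0, 0, 0, 0], [0.1, 0, 0, 0, 0, 0, 0], [0, 0, 0, 0, 0, 0, 0], [0, 0, 0, 0, 0, 0, 0]]

```text
clock: 9.52
tcp_pos: [0.4786, 0.0392, 0.0989]
orientation: [0.658, -0.282, 0.648, -0.26]
wrist_force: [-1.0, 0.0, 8.3]
finger_gap: 0.0028
```

Emit:
drive_tool:
  plan:
    - [[0, 0, 0, 0, 0, 0, 0.1], [0, 0, 0, 0, 0, 0, 0.2], [0, 0, 0, 0, 0, 0, 0.3], [0, 0, 0, 0, 0, 0, 0.3], [-0.3, 0, 0, 0, 0, 0, 0.3]]

```text
clock: 9.93
tcp_pos: [0.4775, 0.0413, 0.0992]
orientation: [0.657, -0.281, 0.649, -0.26]
wrist_force: [0.2, -0.1, 0.2]
finger_gap: 0.0256
```

Emit:
drive_tool:
  plan:
    - [[-1, 0, 0, 0, 0, 0, 0.3], [-2, 0, 0, 0, 0, 0, 0.3], [-3, 0, 0, 0, 0, 0, 0.3], [-4, 0, 0, 0, 0, 0, 0.3], [-4, 0, 0, 0, 0, 0, 0.3]]

```text
clock: 10.35
tcp_pos: [0.4738, 0.1408, 0.1996]
orientation: [0.657, -0.281, 0.649, -0.26]
wrist_force: [2.1, 0.1, -0.4]
finger_gap: 0.0256
```

```bash
python3 - <<'E'
from h import *
from workcell import env
s=env.read_camera('side')[:,:,::-1].copy(); cv2.imwrite("pics/s6.png",s)
t=env.read_camera('top')[:,:,::-1].copy(); cv2.imwrite("pics/t6.png",t)
st=env.get_state(); print(st['clock'],st['joint_pos'],st['tcp_pos'],st['wrist_force'])
cv2.imwrite("pics/s6z.png",cv2.resize(s[170:280,245:355],None,fx=5.4,fy=5.4,interpolation=cv2.INTER_CUBIC))
cv2.imwrite("pics/t6z.png",cv2.resize(t[215:315,265:365],None,fx=6,fy=6,interpolation=cv2.INTER_CUBIC))
E
```

```text
10.45 [ 0.5141  0.5074  0.0194  1.5064 -0.6793  0.6316] [0.4766 0.1444 0.2025] [-0.063   0.3351 -0.2685]
```

View pics/s6z.png

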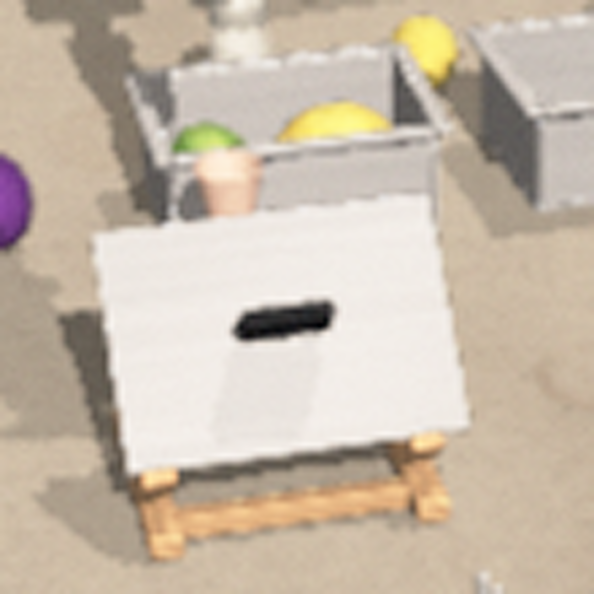

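View pics/t6z.png

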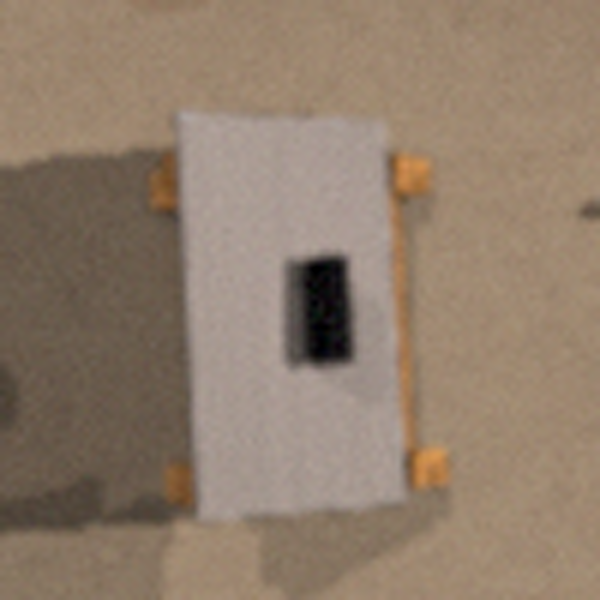

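```bash
python3 - <<'E'
from h import *
t=cv2.imread("pics/t6.png"); s=cv2.imread("pics/s6.png")
cs=[]
for im,(x0,y0,x1,y1) in((t,(308,252,328,280)),(s,(282,220,312,240))):
    g=cv2.cvtColor(im,cv2.COLOR_BGR2GRAY)[y0:y1,x0:x1]; m=(g<70).astype(np.uint8)
    n,l,st,c=cv2.connectedComponentsWithStats(m); k=1+np.argmax(st[1:,4]); cs.append(c[k]+[x0,y0]); print(st[k],cs[-1])
    r=cv2.minAreaRect(np.argwhere(l==k)[:,::-1].astype(np.float32)); print(r)
G,e=tri(*cs); print("bar centre",G,e)
def quad(im,pts,f,O):
    c=[(np.array(k)+.5)/f-.5+O for k in pts]
    L=[edge(im,c[i],c[(i+1)%4],2.5) for i in range(4)]; print([float(l[2]) for l in L])
    return c,[isect(L[i-1],L[i]) for i in range(4)]
ct,rt=quad(t,[(178,112),(386,122),(407,498),(200,520)],6,np.array([265,215]))
cs_,rs=quad(s,[(425,195),(468,428),(130,470),(95,235)],5.4,np.array([245,170]))
print(np.array(ct)-rt); print(np.array(cs_)-rs)
P=[]
for a,b in zip(rt,rs):
    p,e=tri(a,b); P.append(p); print(p,e)
P=np.array(P); print(P.mean(0),[np.linalg.norm(P[i]-P[i-1]) for i in range(4)])
ex=P[0]+P[1]-P[2]-P[3]; ey=P[0]+P[3]-P[1]-P[2]; ex/=np.linalg.norm(ex); ey/=np.linalg.norm(ey); ez=np.cross(ex,ey); print(ex,ey,ez)
print("bar from lid top centre: ",(G-P.mean(0))@np.array([ex,ey,ez]).T)
E
```

```text
[  6   6  10  18 137] [318.5474 266.3066]
((10.455881118774414, 14.426470756530762), (17.026622772216797, 8.206526756286621), 85.60128784179688)
[ 7  6 17  7 71] [297.1127 229.1549]
((15.089999198913574, 9.130000114440918), (4.242640495300293, 16.54629898071289), 81.8698959350586)
bar centre [0.4834 0.0037 0.0865] 0.0015340891156785134
[0.12690860033035278, 0.29275691509246826, 0.24762390553951263, 0.22583624720573425]
[0.24102428555488586, 0.23235933482646942, 0.2289118468761444, 0.251761257648468]
[[-0.0409 -0.6345]
 [ 0.4937  0.5715]
 [-0.2759 -0.4844]
 [ 0.4005  0.0964]]
[[-0.0605  0.2692]
 [-0.5724 -0.3591]
 [ 0.4982 -1.0801]
 [ 0.885   0.6352]]
[0.5604 0.0588 0.1155] 0.000705049467376376
[ 0.5652 -0.0226  0.0333] 0.001703174021293142
[ 0.4051 -0.0294  0.0344] 0.0020905805873050014
[0.4023 0.0543 0.1162] 0.002036382964642791
[0.4832 0.0153 0.0749] [np.float64(0.15821321504961877), np.float64(0.11582218778688982), np.float64(0.16024470350276743), np.float64(0.11703567496830619)]
[ 0.9994  0.0354 -0.0056] [-0.0321  0.7091  0.7044] [ 0.0289 -0.7038  0.7097]
bar from lid top centre:  [-0.0003 -0.      0.0164]
```

Emit:
drive_tool:
  plan:
    - [[0, -1.5, 0, 0, 0, 4, 0.5], [0, -2.5, 0, 0, 0, 6.5, 0.5], [0, -2.5, 0, 0, 0, 6.5, 0.5], [0, -2.5, 0, 0, 0, 6.5, 0.5], [0, -2.5, 0, 0, 0, 6.5, 0.5]]

```text
clock: 10.87
tcp_pos: [0.4783, 0.0449, 0.2623]
orientation: [0.705, -0.103, 0.698, -0.078]
wrist_force: [0.2, -0.0, -1.1]
finger_gap: 0.0427
```

Emit:
drive_tool:
  plan:
    - [[0, -2.5, 0, 0, 0, 6.5, 0.5], [0, -2.5, 0, 0, 0, 6.5, 0.5], [0, -2.5, 0, 0, 0, 6.5, 0.5], [0, -2, 0, 0, 0, 6.5, 0.5], [0, -1, 0, 0, 0, 6.5, 0.5]]

```text
clock: 11.28
tcp_pos: [0.4816, -0.0613, 0.2696]
orientation: [0.699, 0.098, 0.698, 0.119]
wrist_force: [0.8, -0.4, -0.5]
finger_gap: 0.0426
```

Emit:
drive_tool:
  plan:
    - [[0, 0, 0, 0, 0, 6.5, 0.5], [0, 0, 0, 0, 0, 6.5, 0.5], [0, 0, 0, 0, 0, 6.5, 0.5], [0, 0, 0, 0, 0, 6.5, 0.5], [0, 0, 0, 0, 0, 2, 0.5]]

```text
clock: 11.7
tcp_pos: [0.4807, -0.0606, 0.2656]
orientation: [0.646, 0.267, 0.656, 0.285]
wrist_force: [0.0, 0.5, -0.4]
finger_gap: 0.0426
```

```bash
cat > st.py <<'E'
from h import *
from workcell import env
from scipy.spatial.transform import Rotation as R
def st():
    s=env.get_state(); m=R.from_quat(np.roll(s['orientation'],-1)).as_matrix()
    print(round(s['clock'],2),s['joint_pos'],s['tcp_pos'],'F',s['wrist_force'],'gap',s['finger_gap']); print(m); return s['tcp_pos'],m
E
python3 - <<'E'
from st import *
p,m=st()
# desired lid axes yaw 2.1
f=np.radians(2.1); ex=np.array([np.cos(f),np.sin(f),0]); ey=np.array([-np.sin(f)*.7071,np.cos(f)*.7071,.7071]); ez=np.cross(ex,ey)
D=np.stack([-ez,ey,np.cross(-ez,ey)],1); print(D, np.degrees(R.from_matrix(m.T@D).as_rotvec()))
T=np.array([.481,.0133,.0808]); print(m.T@(T-p)*100, D.T@(T-p)*100)
E
```

```text
11.7 [-0.6585  0.4647  0.0729  1.7616  0.5867 -0.8663] [ 0.4807 -0.0606  0.2656] F [ 0.0017  0.509  -0.4464] gap 0.04262497553616046
[[-0.0237 -0.0172  0.9996]
 [ 0.7183  0.6951  0.0289]
 [-0.6953  0.7187 -0.0041]]
[[-0.0259 -0.0259  0.9993]
 [ 0.7066  0.7066  0.0366]
 [-0.7071  0.7071  0.    ]] [-0.4772  0.1498 -0.9456]
[18.1579 -8.1457  0.3218] [18.2889 -7.8475  0.3028]
```

Emit:
drive_tool:
  plan:
    - [[1, -1.5, 0, -0.5, 0, -0.9, 0.5], [2, -2.3, 0.1, 0, 0, 0, 0.5], [2.5, -2.2, 0.1, 0, 0, 0, 0.5], [2.5, -1.3, 0.1, 0, 0, 0, 0.5], [2, -0.5, 0, 0, 0, 0, 0.5]]

```text
clock: 12.12
tcp_pos: [0.4834, -0.0436, 0.139]
orientation: [0.65, 0.256, 0.658, 0.281]
wrist_force: [0.1, 1.2, 0.6]
finger_gap: 0.0429
```

Emit:
drive_tool:
  plan:
    - [[2, 0, 0, 0, 0, 0, 0.5], [1.5, 0, 0, 0, 0, 0, 0.5], [1, 0, 0, 0, 0, 0, 0.5], [0.3, 0, 0, 0, 0, 0, 0.5], [0, 0, 0, 0, 0, 0, 0.5]]

```text
clock: 12.53
tcp_pos: [0.4824, -0.0092, 0.1075]
orientation: [0.65, 0.255, 0.658, 0.282]
wrist_force: [-0.6, 0.5, -0.9]
finger_gap: 0.0429
```

```bash
python3 - <<'E'
from st import *
p,m=st()
T=np.array([.481,.0133,.0808]); print(m.T@(T-p)*100)
s=env.read_camera('side')[:,:,::-1].copy(); t=env.read_camera('top')[:,:,::-1].copy()
cv2.imwrite("pics/s7.png",s); cv2.imwrite("pics/t7.png",t)
a=cv2.resize(s[130:270,230:370],(560,560),interpolation=cv2.INTER_CUBIC)
cv2.imwrite("pics/s7z.png",a)
E
```

```text
12.53 [-0.5718  0.5287 -0.2183  1.3367  0.6154 -0.7798] [ 0.4824 -0.0092  0.1075] F [-0.6325  0.543  -0.8568] gap 0.04292150117091774
[[-0.0245 -0.0316  0.9992]
 [ 0.7023  0.7108  0.0397]
 [-0.7115  0.7027  0.0048]]
[ 3.4793 -0.2708 -0.0598]
```

View pics/s7z.png

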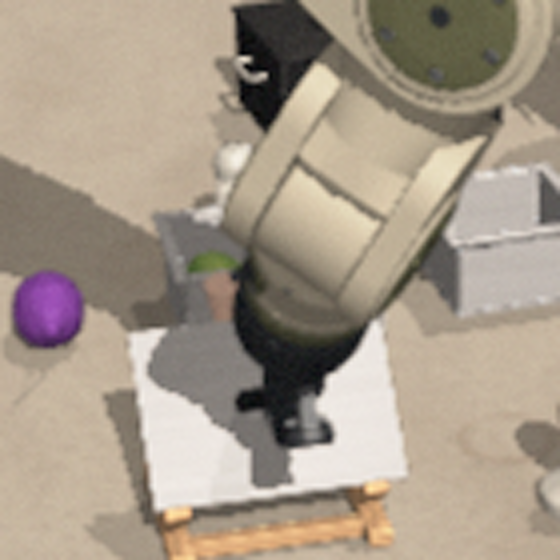

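Emit:
drive_tool:
  plan:
    - [[1, -0.1, 0, 0, 0, 0, 0.5], [1, -0.1, 0, 0, 0, 0, 0.5], [0.8, 0, 0, 0, 0, 0, 0.5], [0.5, 0, 0, 0, 0, 0, 0.5], [0.1, 0, 0, 0, 0, 0, 0.5]]

```text
clock: 13.05
tcp_pos: [0.4821, 0.0129, 0.0822]
orientation: [0.651, 0.255, 0.657, 0.282]
wrist_force: [0.2, -0.4, -0.3]
finger_gap: 0.0426
```

Emit:
drive_tool:
  plan:
    - [[0, 0, 0, 0, 0, 0, 0.4], [0, 0, 0, 0, 0, 0, 0.3], [0, 0, 0, 0, 0, 0, 0.25], [0, 0, 0, 0, 0, 0, 0.2], [0, 0, 0, 0, 0, 0, 0.17]]
  squeeze: 30

```text
clock: 13.47
tcp_pos: [0.4826, 0.0123, 0.0826]
orientation: [0.651, 0.255, 0.657, 0.282]
wrist_force: [0.2, -0.1, -0.0]
finger_gap: 0.0146
```

Emit:
drive_tool:
  plan:
    - [[0, 0, 0, 0, 0, 0, 0.12], [0, 0, 0, 0, 0, 0, 0.05], [0, 0, 0, 0, 0, 0, 0], [0, 0, 0, 0, 0, 0, 0], [0, 0, 0, 0, 0, 0, 0]]
  squeeze: 60

```text
clock: 13.88
tcp_pos: [0.4827, 0.0122, 0.0826]
orientation: [0.651, 0.254, 0.657, 0.282]
wrist_force: [0.1, -4.6, 2.7]
finger_gap: 0.0084
```

Emit:
drive_tool:
  plan:
    - [[-0.5, 0, 0, 0, 0, 0, 0], [-1.2, 0, 0, 0, 0, 0, 0], [-2, 0, 0, 0, 0, 0, 0], [-3, 0, 0, 0, 0, 0, 0], [-3, 0, 0, 0, 0, 0, 0]]

```text
clock: 14.3
tcp_pos: [0.4837, -0.0552, 0.152]
orientation: [0.65, 0.255, 0.658, 0.283]
wrist_force: [0.9, -0.1, -2.1]
finger_gap: 0.0086
```

Emit:
drive_tool:
  plan:
    - [[-2, 0, 0, 0, 0, -3, 0], [-1, 0, 0, 0, 0, -6, 0], [0, 0, 0, 0, 0, -6, 0], [0, 0, 0, 0, 0, -6, 0], [0, 0, 0, 0, 0, -6, 0]]

```text
clock: 14.72
tcp_pos: [0.4855, -0.0769, 0.1738]
orientation: [0.7, 0.093, 0.698, 0.12]
wrist_force: [-0.1, -0.4, -1.5]
finger_gap: 0.0083
```

Emit:
drive_tool:
  plan:
    - [[0, 0, 0, 0, 0, -6, 0], [0, 0, 0, 0, 0, -6, 0], [0, 0, 0, 0, 0, -4, 0], [0, 0, 0, 0, 0, -1.5, 0], [0, 0, 0, 0, 0, 0, 0]]

```text
clock: 15.13
tcp_pos: [0.4845, -0.0744, 0.1732]
orientation: [0.709, -0.014, 0.705, 0.016]
wrist_force: [0.9, 0.3, -1.0]
finger_gap: 0.009
```

```bash
python3 - <<'E'
from st import *
p,m=st()
s=env.read_camera('side')[:,:,::-1].copy()
cv2.imwrite("pics/s8.png",s)
f=np.radians(1.95); D=np.array([[0,-np.sin(f),np.cos(f)],[0,np.cos(f),np.sin(f)],[-1,0,0]])
print(np.degrees(R.from_matrix(m.T@D).as_rotvec()), D.T@(np.array([.526,.283,.15])-p)*100)
a=cv2.resize(s[80:270,200:400],None,fx=2.8,fy=2.8,interpolation=cv2.INTER_CUBIC)
cv2.imwrite("pics/s8z.png",a)
E
```

```text
15.13 [-0.3189  0.173  -0.2821  1.1115  0.0042 -0.361 ] [ 0.4845 -0.0744  0.1732] F [ 0.8687  0.2999 -0.9865] gap 0.008975436860906062
[[ 0.0053 -0.0421  0.9991]
 [ 0.0026  0.9991  0.0421]
 [-1.      0.0024  0.0054]]
[ 0.4613  0.3089 -0.1393] [ 2.3223 35.5771  5.3675]
```

View pics/s8z.png

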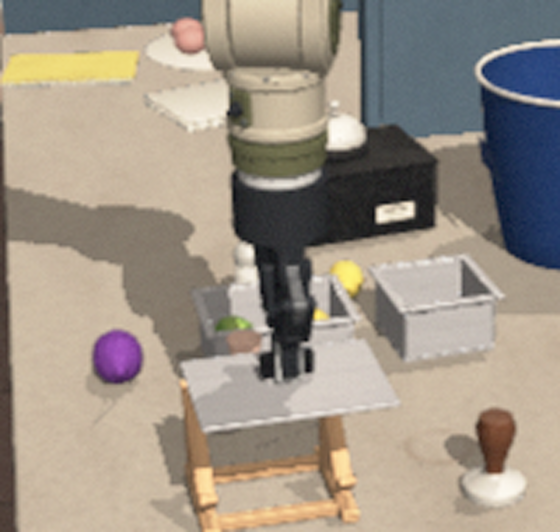

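Emit:
drive_tool:
  plan:
    - [[0, 1.5, 0.3, 0.5, 0.3, 0, 0], [0, 3, 0.5, 0, 0, 0, 0], [0, 4, 0.6, 0, 0, 0, 0], [0, 4, 0.6, 0, 0, 0, 0], [0, 4, 0.6, 0, 0, 0, 0]]

```text
clock: 15.6
tcp_pos: [0.5063, 0.0899, 0.1728]
orientation: [0.707, -0.009, 0.708, 0.011]
wrist_force: [1.1, -0.3, -1.9]
finger_gap: 0.0089
```

Emit:
drive_tool:
  plan:
    - [[0, 4, 0.6, 0, 0, 0, 0], [0, 4, 0.6, 0, 0, 0, 0], [0, 4, 0.6, 0, 0, 0, 0], [0, 4, 0.6, 0, 0, 0, 0], [0, 2.6, 0.3, 0, 0, 0, 0]]

```text
clock: 16.02
tcp_pos: [0.5281, 0.2788, 0.1727]
orientation: [0.707, -0.01, 0.708, 0.012]
wrist_force: [0.7, -0.5, -2.1]
finger_gap: 0.0088
```

Emit:
drive_tool:
  plan:
    - [[0.5, 0.5, 0.1, 0, 0, 0, 0], [1, 0, 0, 0, 0, 0, 0], [1.5, 0, 0, 0, 0, 0, 0], [1, 0, 0, 0, 0, 0, 0], [0, 0, 0, 0, 0, 0, 0]]

```text
clock: 16.43
tcp_pos: [0.5266, 0.2788, 0.1301]
orientation: [0.705, -0.01, 0.709, 0.01]
wrist_force: [-0.8, 0.4, -2.1]
finger_gap: 0.0087
```

```bash
python3 - <<'E'
from st import *
p,m=st()
s=env.read_camera('side')[:,:,::-1].copy(); t=env.read_camera('top')[:,:,::-1].copy()
cv2.imwrite("pics/s9.png",s); cv2.imwrite("pics/t9.png",t)
cv2.imwrite("pics/s9z.png",cv2.resize(s[130:250,225:355],None,fx=5,fy=5,interpolation=cv2.INTER_CUBIC))
cv2.imwrite("pics/t9z.png",cv2.resize(t[195:305,145:265],None,fx=5,fy=5,interpolation=cv2.INTER_CUBIC))
E
```

```text
16.43 [ 0.3516  0.4037 -0.0748  1.0978  0.0014  0.3236] [0.5266 0.2788 0.1301] F [-0.7721  0.4349 -2.1106] gap 0.00868602322720245
[[-0.0056 -0.0279  0.9996]
 [-0.0006  0.9996  0.0279]
 [-1.     -0.0004 -0.0056]]
```

View pics/s9z.png

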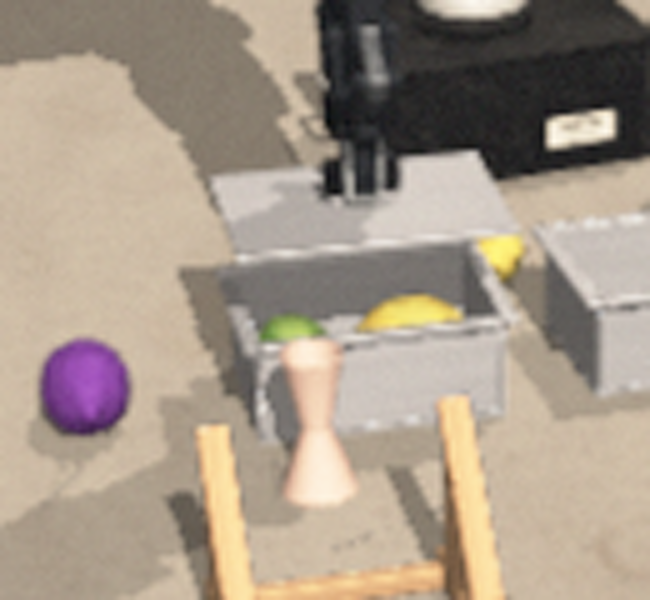

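View pics/t9z.png

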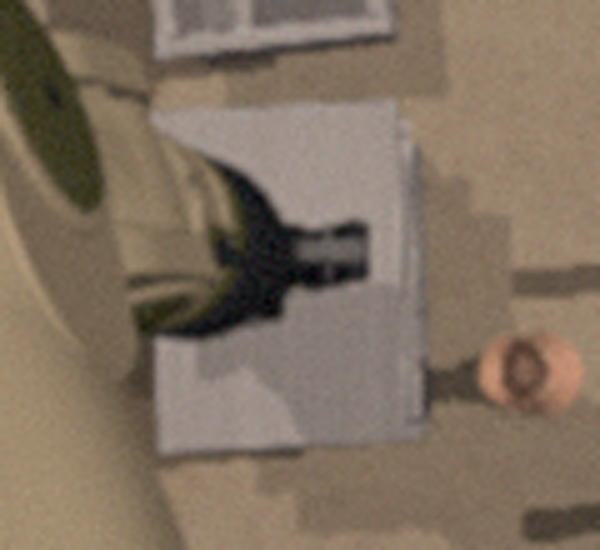

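```bash
python3 - <<'E'
import cv2
s=cv2.imread("pics/s0.png") if 0 else cv2.imread("pics/side0.png")
cv2.imwrite("pics/s0p.png",cv2.resize(s[170:225,262:337],None,fx=10,fy=10,interpolation=cv2.INTER_CUBIC))
s=cv2.imread("pics/s9.png")
cv2.imwrite("pics/s9p.png",cv2.resize(s[155:210,262:337],None,fx=10,fy=10,interpolation=cv2.INTER_CUBIC))
E
```

```text
(no output)
```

View pics/s0p.png

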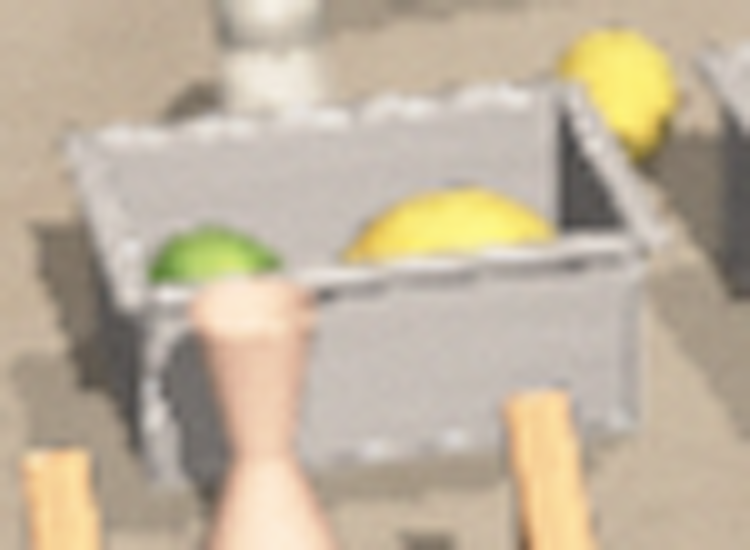

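View pics/s9p.png

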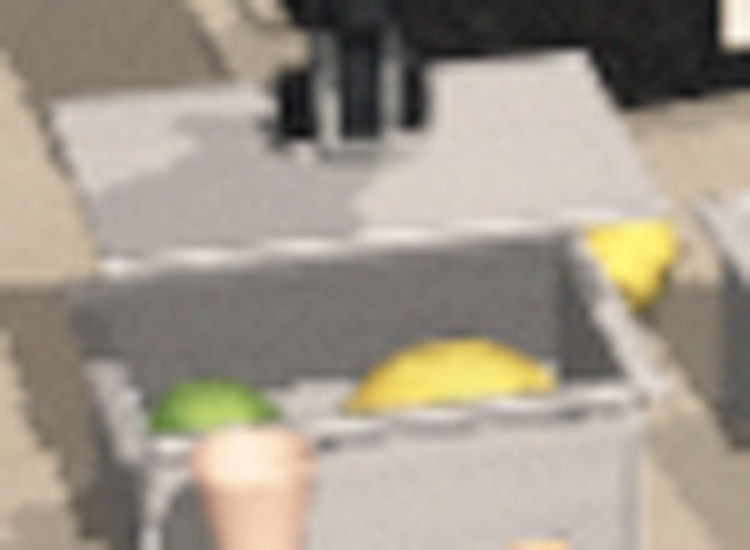

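```bash
cat > meas.py <<'E'
from h import *
def lines(im,c,half=1.8): return [edge(im,c[i],c[(i+1)%4],half,n=60) for i in range(4)]
def rep(nm,cam,c,z):
    P=np.array([onz(cam,k,z) for k in c]); L=[np.linalg.norm(P[i]-P[i-1]) for i in range(4)]
    ex=P[0]+P[1]-P[2]-P[3]; ey=P[0]+P[3]-P[1]-P[2]
    print(nm,"ctr",P.mean(0),"len",np.array(L),"yawx %.2f yawy %.2f"%(np.degrees(np.arctan2(ex[1],ex[0])),np.degrees(np.arctan2(-ey[0],ey[1]))))
    return P
def sc(pts,f,O): return [(np.array(k)+.5)/f-.5+np.array(O) for k in pts]
E
python3 - <<'E'
from meas import *
s0=cv2.imread("pics/side0.png"); s9=cv2.imread("pics/s9.png"); t9=cv2.imread("pics/t9.png"); t0=cv2.imread("pics/top0.png")
# order: (+x+y),(+x-y),(-x-y),(-x+y)
def go(nm,im,cam,c,z,half=1.8):
    rep(nm+" man",cam,c,z); L=lines(im,c,half); r=[isect(L[i-1],L[i]) for i in range(4)]; print("   shift px",np.abs(np.array(r)-c).max(1),"res",[round(float(l[2]),2) for l in L]); return rep(nm+" fit",cam,r,z)
go("pan top",t0,'top',sc([(36,58),(366,42),(384,484),(52,508)],7,(175,213)),.065)
go("pan side",s0,'side',sc([(570,85),(665,240),(125,300),(68,140)],10,(262,170)),.065)
for z in(.121,.123):
  go("lid side",s9,'side',sc([(585,52),(668,213),(95,263),(52,103)],10,(262,155)),z)
  go("lid top",t9,'top',sc([(150,110),(395,100),(410,442),(157,452)],5,(145,195)),z)
E
```

```text
pan top man ctr [0.528  0.2828 0.065 ] len [0.1583 0.1166 0.1555 0.1161] yawx 1.99 yawy 2.11
   shift px [0.9809 2.111  0.9017 0.5141] res [0.92, 0.21, 0.24, 0.23]
pan top fit ctr [0.5271 0.283  0.065 ] len [0.1596 0.1159 0.1525 0.1151] yawx 2.19 yawy -0.62
pan side man ctr [0.5257 0.2754 0.065 ] len [0.1523 0.1093 0.1551 0.108 ] yawx 1.47 yawy 2.72
   shift px [3.0506 0.1019 0.9629 0.6388] res [0.64, 0.55, 0.22, 0.26]
pan side fit ctr [0.5229 0.2783 0.065 ] len [0.1437 0.1149 0.1572 0.1091] yawx 0.68 yawy 4.20
lid side man ctr [0.5264 0.2801 0.121 ] len [0.1592 0.1178 0.1607 0.1128] yawx -0.30 yawy 0.02
   shift px [0.3184 0.3884 2.0037 0.5217] res [0.27, 0.25, 0.36, 0.34]
lid side fit ctr [0.5264 0.2772 0.121 ] len [0.1575 0.1227 0.1637 0.1264] yawx 1.85 yawy -0.71
lid top man ctr [0.5285 0.2794 0.121 ] len [0.1606 0.1156 0.1607 0.1179] yawx 1.69 yawy 0.96
   shift px [1.0876 0.8386 2.1481 0.2786] res [0.23, 0.41, 0.24, 0.62]
lid top fit ctr [0.529 0.278 0.121] len [0.1594 0.111  0.1595 0.1229] yawx 2.52 yawy 1.41
lid side man ctr [0.5258 0.2757 0.123 ] len [0.1588 0.1174 0.1602 0.1125] yawx -0.30 yawy 0.02
   shift px [0.3184 0.3884 2.0037 0.5217] res [0.27, 0.25, 0.36, 0.34]
lid side fit ctr [0.5257 0.2727 0.123 ] len [0.1571 0.1223 0.1632 0.126 ] yawx 1.85 yawy -0.71
lid top man ctr [0.5284 0.2789 0.123 ] len [0.1603 0.1154 0.1604 0.1177] yawx 1.69 yawy 0.96
   shift px [1.0876 0.8386 2.1481 0.2786] res [0.23, 0.41, 0.24, 0.62]
lid top fit ctr [0.5289 0.2775 0.123 ] len [0.1591 0.1108 0.1592 0.1226] yawx 2.52 yawy 1.41
```

Emit:
drive_tool:
  plan:
    - [[0.5, 0.2, 0, -0.3, 0, 0, 0], [1, 0.2, 0, 0, 0, 0, 0], [1.3, 0, 0, 0, 0, 0, 0], [1, 0, 0, 0, 0, 0, 0], [0.4, 0, 0, 0, 0, 0, 0]]

```text
clock: 16.95
tcp_pos: [0.5273, 0.2851, 0.09]
orientation: [0.707, -0.012, 0.707, 0.013]
wrist_force: [-0.3, -0.2, -2.8]
finger_gap: 0.0091
```

Emit:
drive_tool:
  plan:
    - [[0, 0, 0, 0, 0, 0, 0], [0, 0, 0, 0, 0, 0, 0], [0, 0, 0, 0, 0, 0, 0], [0, 0, 0, 0, 0, 0, 0], [0, 0, 0, 0, 0, 0, 0]]

```text
clock: 17.37
tcp_pos: [0.5288, 0.2857, 0.0926]
orientation: [0.708, -0.012, 0.706, 0.013]
wrist_force: [0.1, -0.8, -2.0]
finger_gap: 0.0089
```

```bash
python3 - <<'E'
from st import *
p,m=st()
s=env.read_camera('side')[:,:,::-1].copy(); t=env.read_camera('top')[:,:,::-1].copy()
cv2.imwrite("pics/s10.png",s); cv2.imwrite("pics/t10.png",t)
cv2.imwrite("pics/s10z.png",cv2.resize(s[170:225,262:337],None,fx=10,fy=10,interpolation=cv2.INTER_CUBIC))
cv2.imwrite("pics/t10z.png",cv2.resize(t[210:295,165:245],None,fx=7,fy=7,interpolation=cv2.INTER_CUBIC))
E
```

```text
17.37 [ 0.3612  0.4337 -0.1263  1.008   0.0012  0.3257] [0.5288 0.2857 0.0926] F [ 0.1235 -0.8161 -1.9887] gap 0.00891543944929501
[[ 0.0022 -0.0356  0.9994]
 [ 0.0021  0.9994  0.0356]
 [-1.      0.0021  0.0023]]
```

View pics/s10z.png

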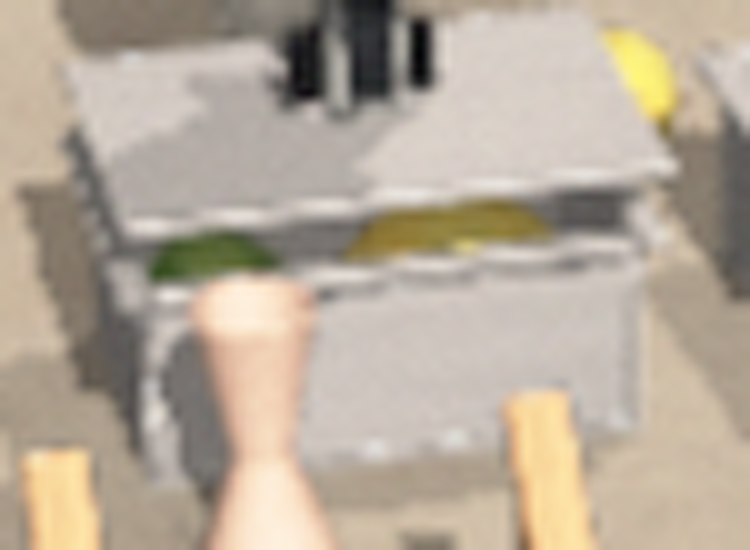

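View pics/t10z.png

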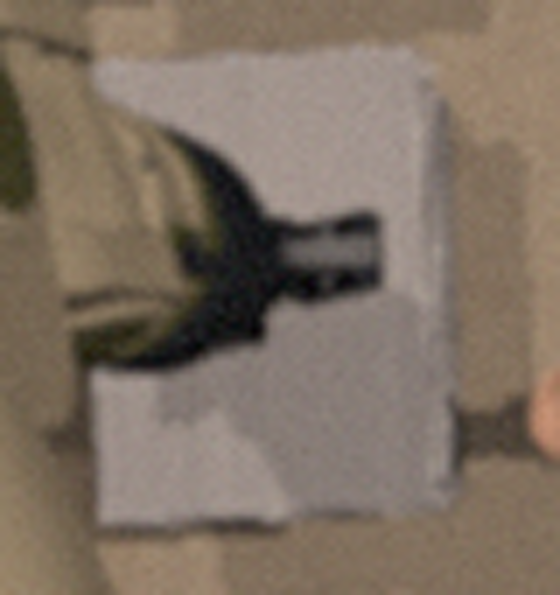

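```bash
cat > rel.py <<'E'
from meas import *
# pan from top0 : centre and yaw
def edges_rel(nm,im,cam,segs,z,half=2.0,c=np.array([.5285,.2832]),yaw=1.9):
    f=np.radians(yaw); ex=np.array([np.cos(f),np.sin(f)]); ey=np.array([-ex[1],ex[0]])
    for k,(a,b) in segs.items():
        l=edge(im,a,b,half,n=60,trim=.03); 
        P=[]
        for e in(a,b):
            e=np.array(e,float); P.append(onz(cam,l[0]+l[1]*((e-l[0])@l[1]),z)[:2])
        d=P[1]-P[0]; ang=np.degrees(np.arctan2(d[1],d[0]))
        ax=ex if 'x' in k else ey; v=[(q-c)@ax*1000 for q in P]
        print(nm,k,"offset mm %.1f %.1f"%tuple(v),"dir %.2f"%(((ang+45)%90)-45),"res %.2f"%l[2])
E
python3 - <<'E'
from rel import *
f,O=7,(165,210); S=lambda *p: tuple(sc(p,f,O))
t0=cv2.imread("pics/top0.png"); t=cv2.imread("pics/t10.png")
S0=lambda *p: tuple(sc(p,7,(175,213)))
edges_rel("pan",t0,'top',{'+x':S0((45,57),(360,42)),'-x':S0((60,508),(380,485)),'+y':S0((37,65),(52,500)),'-y':S0((367,50),(384,480))},.065)
segs={'+x':S((105,60),(410,47)),'-x':S((100,527),(430,508)),'+y':S((93,375),(97,520)),'-y':S((424,60),(440,490)),}
for z in (.083,.086):
    edges_rel("lid z%.3f"%z,t,'top',segs,z)
t9=cv2.imread("pics/t9.png"); S9=lambda *p: tuple(sc(p,5,(145,195)))
edges_rel("lid9",t9,'top',{'+x':S9((160,110),(390,101)),'-x':S9((162,452),(405,441)),'+y':S9((155,340),(157,445)),'-y':S9((396,105),(408,430))},.123,c=np.array([.5285,.2832-.004]))
E
```

```text
pan +x offset mm 80.4 70.9 dir -2.99 res 0.26
pan -x offset mm -79.5 -79.4 dir 1.92 res 0.30
pan +y offset mm 57.9 57.5 dir 2.06 res 0.26
pan -y offset mm -57.8 -57.8 dir 1.89 res 0.23
lid z0.083 +x offset mm 81.5 82.6 dir 2.48 res 0.27
lid z0.083 -x offset mm -78.2 -77.0 dir 2.50 res 0.31
lid z0.083 +y offset mm 61.0 59.2 dir 4.04 res 0.17
lid z0.083 -y offset mm -57.2 -62.6 dir 4.00 res 0.53
lid z0.086 +x offset mm 81.1 82.1 dir 2.48 res 0.27
lid z0.086 -x offset mm -78.3 -77.1 dir 2.50 res 0.31
lid z0.086 +y offset mm 60.2 58.3 dir 4.04 res 0.17
lid z0.086 -y offset mm -57.7 -63.2 dir 4.00 res 0.53
lid9 +x offset mm 79.8 79.4 dir 1.70 res 0.24
lid9 -x offset mm -79.5 -79.0 dir 2.19 res 0.23
lid9 +y offset mm 57.7 58.7 dir 0.73 res 0.07
lid9 -y offset mm -58.0 -63.5 dir 3.97 res 0.54
```

Emit:
drive_tool:
  plan:
    - [[0, -0.1, -0.1, 0.4, 0, 0, 0], [0, -0.1, -0.1, 0, 0, 0, 0], [0, 0, 0, 0, 0, 0, 0], [0, 0, 0, 0, 0, 0, 0], [0, 0, 0, 0, 0, 0, 0]]

```text
clock: 17.88
tcp_pos: [0.5264, 0.2834, 0.0919]
orientation: [0.707, -0.009, 0.707, 0.011]
wrist_force: [0.5, -0.0, -1.6]
finger_gap: 0.009
```

Emit:
drive_tool:
  plan:
    - [[0, 0, 0, 0, 0, 0, 0], [0, 0, 0, 0, 0, 0, 0], [0, 0, 0, 0, 0, 0, 0], [0, 0, 0, 0, 0, 0, 0], [0, 0, 0, 0, 0, 0, 0]]

```text
clock: 18.3
tcp_pos: [0.5264, 0.2834, 0.0919]
orientation: [0.707, -0.01, 0.707, 0.011]
wrist_force: [-0.9, 0.7, -2.0]
finger_gap: 0.0092
```

```bash
python3 - <<'E'
from st import *
from rel import *
p,m=st()
t=env.read_camera('top')[:,:,::-1].copy(); p,m=st(); t2=env.read_camera('top')[:,:,::-1].copy(); p,m=st()
cv2.imwrite("pics/t11.png",t)
f,O=7,(165,210); S=lambda *p: tuple(sc(p,f,O))
segs={'+x':S((105,62),(410,50)),'-x':S((100,530),(430,511)),'+y':S((96,375),(101,520))}
for im in(t,t2): edges_rel("lid",im,'top',segs,.084)
E
```

```text
18.3 [ 0.3591  0.4296 -0.1346  1.0051  0.0012  0.3305] [0.5264 0.2834 0.0919] F [-0.8739  0.6752 -1.9995] gap 0.009168299012466713
[[ 0.001  -0.0286  0.9996]
 [ 0.0017  0.9996  0.0286]
 [-1.      0.0017  0.001 ]]
18.35 [ 0.3591  0.4296 -0.1346  1.0051  0.0013  0.3306] [0.5264 0.2834 0.0919] F [-0.1678 -0.5516 -1.2627] gap 0.008897735814805179
[[ 0.0009 -0.0285  0.9996]
 [ 0.0017  0.9996  0.0285]
 [-1.      0.0017  0.001 ]]
18.4 [ 0.3591  0.4296 -0.1346  1.0051  0.0013  0.3305] [0.5263 0.2834 0.0919] F [ 0.0374  0.8703 -1.8454] gap 0.009208851773387842
[[ 0.0009 -0.0286  0.9996]
 [ 0.0017  0.9996  0.0286]
 [-1.      0.0017  0.001 ]]
lid +x offset mm 78.4 82.7 dir 4.25 res 0.45
lid -x offset mm -79.8 -80.0 dir 1.78 res 0.23
lid +y offset mm 57.9 59.0 dir 0.56 res 0.08
lid +x offset mm 77.8 82.5 dir 4.44 res 0.40
lid -x offset mm -79.9 -80.2 dir 1.77 res 0.25
lid +y offset mm 57.9 59.0 dir 0.56 res 0.06
```

Emit:
drive_tool:
  plan:
    - [[0.2, 0, 0, 0, 0, 0, 0], [0.3, 0, 0, 0, 0, 0, 0], [0.2, 0, 0, 0, 0, 0, 0], [0, 0, 0, 0, 0, 0, 0], [0, 0, 0, 0, 0, 0, 0]]

```text
clock: 18.82
tcp_pos: [0.5261, 0.2833, 0.0845]
orientation: [0.707, -0.01, 0.707, 0.011]
wrist_force: [-0.1, -0.6, -1.8]
finger_gap: 0.0091
```

Emit:
drive_tool:
  plan:
    - [[0.1, 0, 0.05, 0, 0, 0, 0], [0.1, 0, 0, 0, 0, 0, 0], [0.1, 0, 0, 0, 0, 0, 0], [0.1, 0, 0, 0, 0, 0, 0], [0, 0, 0, 0, 0, 0, 0]]

```text
clock: 19.23
tcp_pos: [0.5267, 0.2834, 0.0806]
orientation: [0.707, -0.01, 0.707, 0.011]
wrist_force: [0.1, -0.4, -1.7]
finger_gap: 0.0088
```

Emit:
drive_tool:
  plan:
    - [[0.1, 0, 0, 0, 0, 0, 0], [0.1, 0, 0, 0, 0, 0, 0], [0.1, 0, 0, 0, 0, 0, 0], [0, 0, 0, 0, 0, 0, 0], [0, 0, 0, 0, 0, 0, 0]]

```text
clock: 19.65
tcp_pos: [0.5268, 0.2834, 0.0778]
orientation: [0.707, -0.01, 0.707, 0.011]
wrist_force: [0.5, -0.1, -1.8]
finger_gap: 0.0085
```

Emit:
drive_tool:
  plan:
    - [[0.05, 0, 0, 0, 0, 0, 0], [0.05, 0, 0, 0, 0, 0, 0], [0.05, 0, 0, 0, 0, 0, 0], [0, 0, 0, 0, 0, 0, 0], [0, 0, 0, 0, 0, 0, 0]]

```text
clock: 20.07
tcp_pos: [0.5268, 0.2835, 0.0764]
orientation: [0.707, -0.01, 0.707, 0.011]
wrist_force: [-0.8, -0.0, -2.6]
finger_gap: 0.0088
```

```bash
python3 - <<'E'
from st import *
p,m=st()
s=env.read_camera('side')[:,:,::-1].copy(); cv2.imwrite("pics/s12.png",s)
cv2.imwrite("pics/s12z.png",cv2.resize(s[170:225,262:337],None,fx=10,fy=10,interpolation=cv2.INTER_CUBIC))
E
```

```text
20.07 [ 0.3589  0.4433 -0.1544  0.9716  0.0012  0.3303] [0.5268 0.2835 0.0764] F [-0.7761 -0.0159 -2.5935] gap 0.00879291097014404
[[ 0.0009 -0.0286  0.9996]
 [ 0.0017  0.9996  0.0286]
 [-1.      0.0016  0.001 ]]
```

View pics/s12z.png

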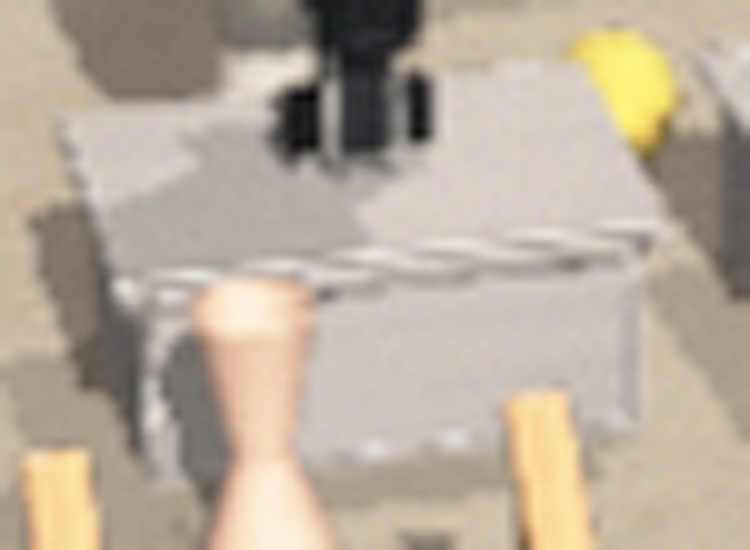

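Studs are inside and only a hairline gap is left. I'll lower in half-millimetre steps until it touches.

Emit:
drive_tool:
  plan:
    - [[0.05, 0, 0, 0, 0, 0, 0], [0.05, 0, 0, 0, 0, 0, 0], [0, 0, 0, 0, 0, 0, 0], [0, 0, 0, 0, 0, 0, 0], [0, 0, 0, 0, 0, 0, 0]]

```text
clock: 20.53
tcp_pos: [0.5269, 0.2835, 0.0754]
orientation: [0.707, -0.01, 0.707, 0.011]
wrist_force: [-0.1, 0.0, -2.4]
finger_gap: 0.0082
```

Emit:
drive_tool:
  plan:
    - [[0.05, 0, 0, 0, 0, 0, 0], [0.05, 0, 0, 0, 0, 0, 0], [0, 0, 0, 0, 0, 0, 0], [0, 0, 0, 0, 0, 0, 0], [0, 0, 0, 0, 0, 0, 0]]

```text
clock: 20.95
tcp_pos: [0.5269, 0.2835, 0.0746]
orientation: [0.707, -0.009, 0.707, 0.011]
wrist_force: [-0.8, 0.5, 0.8]
finger_gap: 0.0086
```

Contact begins (force z from −2.4 to +0.8). One more small step, then check the force.

Emit:
drive_tool:
  plan:
    - [[0.05, 0, 0, 0, 0, 0, 0], [0, 0, 0, 0, 0, 0, 0], [0, 0, 0, 0, 0, 0, 0], [0, 0, 0, 0, 0, 0, 0], [0, 0, 0, 0, 0, 0, 0]]

```text
clock: 21.37
tcp_pos: [0.527, 0.2836, 0.0745]
orientation: [0.708, -0.009, 0.706, 0.011]
wrist_force: [-3.0, -0.7, 6.1]
finger_gap: 0.0086
```

```bash
python3 - <<'E'
from st import *
from rel import *
p,m=st()
t=env.read_camera('top')[:,:,::-1].copy(); cv2.imwrite("pics/t13.png",t)
S=lambda *p: tuple(sc(p,7,(165,210)))
cv2.imwrite("pics/t13z.png",cv2.resize(t[210:295,165:245],None,fx=7,fy=7,interpolation=cv2.INTER_CUBIC))
segs={'+x':S((105,65),(415,53)),'-x':S((105,531),(430,511)),'+y':S((98,375),(104,520))}
edges_rel("lid",t,'top',segs,.069)
E
```

```text
21.37 [ 0.359   0.4447 -0.1572  0.9667  0.0013  0.3303] [0.527  0.2836 0.0745] F [-3.025  -0.7104  6.1344] gap 0.00864499056755169
[[ 0.0015 -0.0287  0.9996]
 [ 0.002   0.9996  0.0287]
 [-1.      0.0019  0.0015]]
lid +x offset mm 78.9 81.3 dir 3.14 res 0.61
lid -x offset mm -79.6 -79.0 dir 2.24 res 0.25
lid +y offset mm 58.1 58.2 dir 1.85 res 0.09
```

View pics/t13z.png

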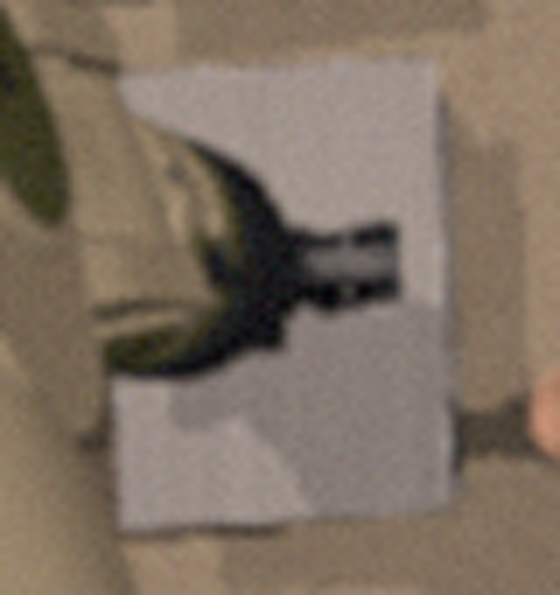

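Seated with about 8 N and aligned to within about 1 mm. Releasing and withdrawing straight up.

Emit:
drive_tool:
  plan:
    - [[0, 0, 0, 0, 0, 0, 0.12], [0, 0, 0, 0, 0, 0, 0.2], [0, 0, 0, 0, 0, 0, 0.3], [0, 0, 0, 0, 0, 0, 0.4], [0, 0, 0, 0, 0, 0, 0.4]]

```text
clock: 21.83
tcp_pos: [0.5269, 0.2834, 0.0736]
orientation: [0.707, -0.01, 0.707, 0.011]
wrist_force: [0.4, 0.4, 0.0]
finger_gap: 0.0346
```

Emit:
drive_tool:
  plan:
    - [[-0.5, 0, 0, 0, 0, 0, 0.4], [-1.5, 0, 0, 0, 0, 0, 0.4], [-2.5, 0, 0, 0, 0, 0, 0.4], [-3.5, 0, 0, 0, 0, 0, 0.4], [-4, 0, 0, 0, 0, 0, 0.4]]

```text
clock: 22.25
tcp_pos: [0.5254, 0.2827, 0.1937]
orientation: [0.706, -0.01, 0.708, 0.01]
wrist_force: [1.4, 0.7, 0.1]
finger_gap: 0.0341
```

Emit:
drive_tool:
  plan:
    - [[-3, -3, 0, 0, 0, 0, 0.4], [0, -4, 0, 0, 0, 0, 0.4], [0, -4, 0, 0, 0, 0, 0.4], [0, -4, 0, 0, 0, 0, 0.4], [0, -4, 0, 0, 0, 0, 0.4]]

```text
clock: 22.67
tcp_pos: [0.532, 0.0924, 0.2239]
orientation: [0.708, -0.01, 0.706, 0.011]
wrist_force: [1.7, 0.3, -0.0]
finger_gap: 0.0345
```

Emit:
drive_tool:
  plan:
    - [[0, -4, 0, 0, 0, 0, 0.4], [0, -4, 0, 0, 0, 0, 0.4], [0, -4, 0, 0, 0, 0, 0.4], [0, -2, 0, 0, 0, 0, 0.4], [0, 0, 0, 0, 0, 0, 0.4]]

```text
clock: 23.08
tcp_pos: [0.5364, -0.0503, 0.2231]
orientation: [0.708, -0.008, 0.706, 0.008]
wrist_force: [0.1, -1.3, -0.4]
finger_gap: 0.0343
```

```bash
python3 - <<'E'
from st import *
from rel import *
p,m=st()
t=env.read_camera('top')[:,:,::-1].copy(); cv2.imwrite("pics/t14.png",t)
s=env.read_camera('side')[:,:,::-1].copy(); cv2.imwrite("pics/s14.png",s)
S=lambda *p: tuple(sc(p,7,(165,210)))
cv2.imwrite("pics/t14z.png",cv2.resize(t[210:295,165:245],None,fx=7,fy=7,interpolation=cv2.INTER_CUBIC))
cv2.imwrite("pics/s14z.png",cv2.resize(s[165:225,262:337],None,fx=10,fy=10,interpolation=cv2.INTER_CUBIC))
segs={'+x':S((110,74),(425,60)),'-x':S((120,531),(440,511)),'+y':S((106,85),(119,520)),'-y':S((437,70),(454,505))}
edges_rel("lid",t,'top',segs,.069)
E
```

```text
23.08 [-0.243   0.2439 -0.0675  1.2578  0.0007 -0.266 ] [ 0.5364 -0.0503  0.2231] F [ 0.079  -1.2609 -0.3583] gap 0.03428966845291553
[[ 0.0017 -0.023   0.9997]
 [ 0.0003  0.9997  0.023 ]
 [-1.      0.0002  0.0017]]
lid +x offset mm 80.0 79.6 dir 1.67 res 0.43
lid -x offset mm -79.8 -78.8 dir 2.37 res 0.26
lid +y offset mm 56.8 58.0 dir 1.46 res 0.19
lid -y offset mm -59.1 -58.4 dir 1.67 res 0.26
```

View pics/t14.png

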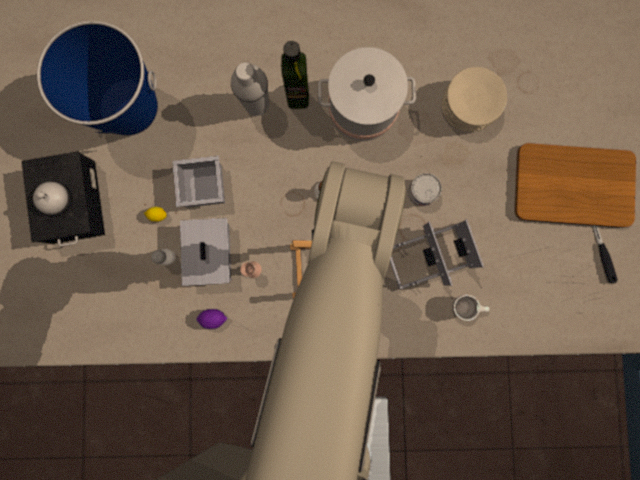

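View pics/s14z.png

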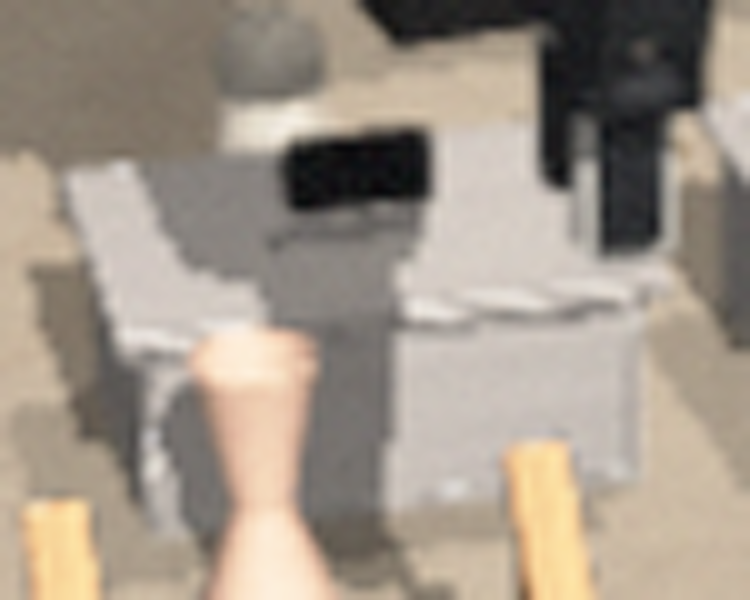

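View pics/t14z.png

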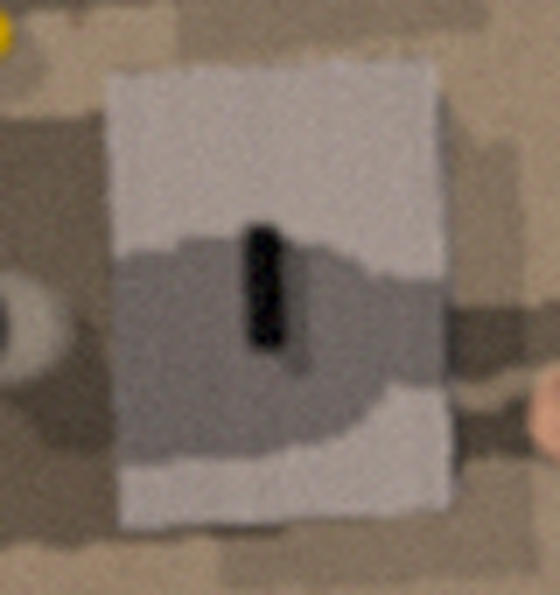

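View pics/s14.png

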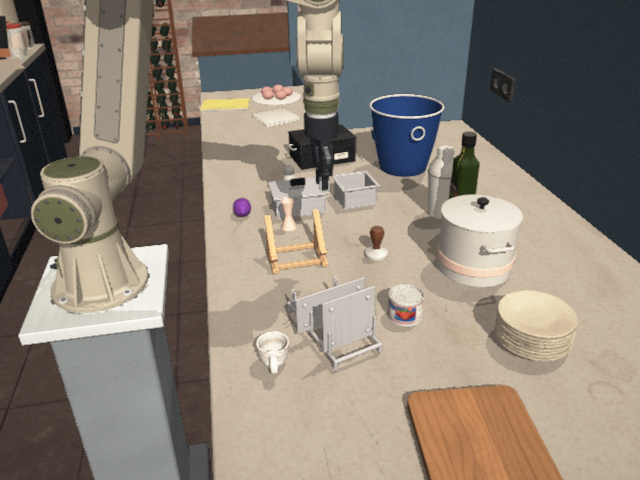

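```bash
python3 - <<'E'
from workcell import env
print(env.hand_in())
E
```

```text
the job is handed in; nothing more can be done
None
```

The long lid now covers the pan with the lemon and lime, grip upwards, and I handed the job in at about 23 s of the 54 s allowed. I drew it from the rack slot nearest the rest by its top edge and leaned it on the rest. I then took it again by the grip and lowered it onto the pan until I felt light contact (about 8 N).

**Fit:** In the last top view, the lid's outline matched the pan's first-measured outline to about 1 mm in x and y, with about 0.5° scatter in yaw. The side view shows no gap along the visible front edge of the rim. The back rim was not visible, so I did not check it directly.

**Surroundings:** The other two lids, the square pan, the rack, the rest and the other items in view look unmoved by eye. The arm partly covered the tamper and the rest in the top view, but both are clear in the side view. The gripper is empty and well clear.

**Disagreements:**
- The camera positions differed from the arm's by 2–3 mm, mainly in x and height. I aligned the lid to the pan in the same top camera instead.
- The side camera's estimate across the pan disagreed with the top camera's by several mm at hover height, so I did not use it.
- One edge fit, on the pan's far (+x) side, was poor, so I took that edge from an earlier fit.

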